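Dress the biscuit case: two shingled rows

ROBOT

A 6-joint arm with a two-finger parallel gripper is mounted at the origin on the work surface. World frame = base frame: x ahead of the robot, y to its left, z up, the work surface at z = 0. Lengths are in m, angles in degrees, forces in N, time in s.
With the tool pointing down it reaches from about 0.375 to 0.925 m from the base axis. Payload 5.7 kg.
Tool frame: the origin (TCP) lies at the very end of the fingers, on their centre line; the grasp point (between the pads) lies 19 mm behind it; z points along the fingers, y is the line along which they close (so a half turn about z gives the same grasp; the last joint's range is limited). The gripper opens to 88 mm and grips with 3 to 60 N. Pads are 20 mm wide; open, the fingers measure 115 mm over their backs; the gripper's body (75 mm by 178 mm) begins 61 mm behind the grasp point.
Start: joints at [63.593, 20.558, 86.54, -0, 72.909, -6.595], TCP at [0.203, 0.564, 0.223] pointing down, gripper open.
Joint ranges: [-170.27, 170.27], [-57.76, 135], [12.27, 136.19], [-55.21, 235.2], [11.17, 155.16], [-170.74, 170.74]. Speed limits (degrees/s): [136.94, 136.94, 180, 180, 180, 180].

INTERFACE

Orientations are given as a 3x3 rotation matrix whose columns are the frame's x, y, z axes.
In Python, from station import arm gives the robot as it stands.
- The arm moves only by the tool play_rows, never from a script. Its argument "moves" is a list of rows, each an object of numbers: "gripper": the opening, from 0 (shut) to 1 (fully open); "tx", "ty", "tz": the shift along the tool's x, y, z in units of 50 mm (1.0 is 50 mm); "spin": the turn about the tool's z in units of 5 degrees (1.0 is 5 degrees). A call has 1 to 12 rows; each row shifts and turns the commanded pose from where the row before left it, along the tool's axes as they then stand; what a row does not reach is not made up. A row lasts 1/8 s, in which the tool goes at most 62.5 mm and 10.7 degrees, less where a joint would pass 70% of its speed; a pose out of reach is approached as far as the arm can. A call is refused whole if a number of a shift passes 1 or a number of a turn 1, either way. A call with a gripper value outside its range is refused whole. The fingers move at their own pace and stop on an object; the grip force is fixed at half the most. Time passes only in rows, so rows that do not move let the fingers close. It gives the time, the measured TCP pose, the force, the opening and the grip force at its end, in the units of the state.
- arm.get_state(): the state, without advancing time (a new reading comes with each control period).
- arm.capture(name): name is "scene" or "side" or "wrist"; returns the picture (400x640x3 uint8, red, green, blue); there is no depth.
- arm.camera_params(name): a dict with "camera_matrix" (3x3 intrinsics, pixels), "k1" (the pictures are not rectified: a ray, as slopes to the right and down, at radius r is drawn at 1 + k1 r^2 times it, then the intrinsics apply), "R" (3x3) and "t" (3): a world point X has camera coordinates R X + t. Camera axes: x right, y down, z forward; pixel columns grow to the right and rows downward; lengths in m; the calibration is good to about 2 mm. A picture is of the moment at which its call begins: read the wrist's pose just before it. camera_params takes no time and is no camera call; for the wrist camera it gives the pose at the moment of the call.
- arm.sign_off(): hands the job in; it is judged then, once.
The state is a dict: "time_s": time; "joints": joint angles; "qd": joint speeds; "joint_efforts": joint torques, N m; "position": TCP position; "tcp_rot": TCP orientation; "force": force on the tool from outside, world axes, zero at the start; "wrist_torque": the same for the moment, N m; "opening": finger opening in m; "grasp_force": force on a finger pad.
Only numpy, scipy, OpenCV 4.12 (cv2) and the standard library are available. Lean on these libraries where they do the work, as an engineer would, in place of code of your own. Each camera call takes 0.05 s, during which the arm holds its last target. There are 200 camera calls.

TASK

Open the clear cover of the biscuit case and lay every biscuit from the board inside it in two overlapping rows: the dark-chocolate ones in the lane marked by the brown tag, the pink ones in the lane marked by the pink tag. Lay the first of each row close to its tag, then shingle the others in a straight line back towards yourself, each lying over the plain end of the one before by about a third of its length, with all the dipped ends showing and pointing to the tag. Then close the cover fully, and leave everything else on the counter in its place.

Things in the scene. Friction and masses are not known exactly. Their poses are not given: they have to be found in the camera images.
- case: Countertop biscuit case, fixed: wooden base 240 (x) by 240 mm (y), inner floor 10 mm above the origin, 5 mm thick clear walls, rim 48 mm above the origin. Origin: centre of its underside; +x points to the customers, away from the robot (yaw within 0.15 rad). Inside, two lanes along x, each 115 mm wide with a white liner, centred at y = +57.5 and -57.5 mm, no wall between.
- cover (a joint): Hinge angle (rad) of the case's clear flat cover (240 x 240 x 4 mm, 250 g), hinged along y on the case's +x rim: 0 = shut on the rim, grows as the near edge is lifted, 1.57 = upright, stop at 1.85. Starts at 0 to 0.2. The stiff hinge (0.45 N m friction) holds it wherever it is left; moving it takes 2 to 5 N at the handle.
- cover_handle (a point): Middle of the cover's brass bar handle: round bar 11 mm thick, 110 mm long along the case's y, 35 mm off the cover's outer face and 15 mm beyond its near edge (255 mm from the hinge along the cover), on two slanting 8 mm posts 47 mm either side of its middle. Its axes turn with the cover. The bar can turn between the fingers, so the tool may stay pointing down.
- cover_hinge (a point): Point on the cover's hinge line, mid-side of the case's +x rim, 48 mm above the counter; the hinge axis is its y. With the cover shut the handle lies 255 mm nearer the robot and 39 mm higher.
- cocoa1: Half-dipped butter biscuit: rigid slab 80 mm long (x), 50 wide (y), 10 thick (z), about 45 g, sliding easily (friction about 0.4); the 34 mm at its +x end is dipped in dark chocolate (nearly black brown), the rest is golden. Origin at the centre of its underside, z up. Starts flat on the board, dipped end roughly away from the robot (yaw within 0.6 rad). May be absent.
- cocoa2: Half-dipped butter biscuit: rigid slab 80 mm long (x), 50 wide (y), 10 thick (z), about 45 g, sliding easily (friction about 0.4); the 34 mm at its +x end is dipped in dark chocolate (nearly black brown), the rest is golden. Origin at the centre of its underside, z up. Starts flat on the board, dipped end roughly away from the robot (yaw within 0.6 rad). May be absent.
- cocoa3: Half-dipped butter biscuit: rigid slab 80 mm long (x), 50 wide (y), 10 thick (z), about 45 g, sliding easily (friction about 0.4); the 34 mm at its +x end is dipped in dark chocolate (nearly black brown), the rest is golden. Origin at the centre of its underside, z up. Starts flat on the board, dipped end roughly away from the robot (yaw within 0.6 rad). May be absent.
- pink1: Half-dipped butter biscuit: rigid slab 80 mm long (x), 50 wide (y), 10 thick (z), about 45 g, sliding easily (friction about 0.4); the 34 mm at its +x end is dipped in raspberry pink icing, the rest is golden. Origin at the centre of its underside, z up. Starts flat on the board, dipped end roughly away from the robot (yaw within 0.6 rad). May be absent.
- pink2: Half-dipped butter biscuit: rigid slab 80 mm long (x), 50 wide (y), 10 thick (z), about 45 g, sliding easily (friction about 0.4); the 34 mm at its +x end is dipped in raspberry pink icing, the rest is golden. Origin at the centre of its underside, z up. Starts flat on the board, dipped end roughly away from the robot (yaw within 0.6 rad). May be absent.
- pink3: Half-dipped butter biscuit: rigid slab 80 mm long (x), 50 wide (y), 10 thick (z), about 45 g, sliding easily (friction about 0.4); the 34 mm at its +x end is dipped in raspberry pink icing, the rest is golden. Origin at the centre of its underside, z up. Starts flat on the board, dipped end roughly away from the robot (yaw within 0.6 rad). May be absent.
- tag_cocoa: Dark brown price-tag block, fixed, 12 mm deep (x), 60 wide (y), 30 tall, on the case floor at the customers' end of one lane (which lane varies); marks the lane of the dark-chocolate biscuits. Origin at the centre of its underside, at floor level; x as the case's: the lane runs from it along its -x, centred on its y = 0, 214 mm from its near face to the near wall.
- tag_pink: Raspberry pink price-tag block, fixed, 12 mm deep (x), 60 wide (y), 30 tall, on the case floor at the customers' end of one lane (which lane varies); marks the lane of the pink biscuits. Origin at the centre of its underside, at floor level; x as the case's: the lane runs from it along its -x, centred on its y = 0, 214 mm from its near face to the near wall.
- board: Fixed wooden serving board with paper, 340 mm (x) by 440 mm (y), top 6 mm above its origin, which is the centre of its underside; the biscuits start on it.
- mug: White mug, 76 mm wide, 85 mm tall; bystander, leave it where it is. Origin under its middle.
- jam: Amber jam jar with red lid, 64 mm wide, 85 mm tall; bystander, leave it where it is. Origin under its middle.
- ramekin: Blue ramekin, 60 mm wide, 40 mm tall; bystander, leave it where it is. Origin under its middle.
- tongs: Steel pastry tongs lying flat, about 220 mm long, 12 mm high; bystander, leave it where it is. Origin under its middle.
- plate: White plate, 150 mm wide, 20 mm tall; bystander, leave it where it is. Origin under its middle.
- shaker: Aluminium sugar shaker, 56 mm wide, 108 mm tall; bystander, leave it where it is. Origin under its middle.
Not all that is in view belongs to the job. Leave any green look-alike of the cocoa1 alone.

How it is judged (in metres and radians):
On the way, in this order (a step that is already met when the one before it is completed fails the run):
1. the cover is lifted well open (more than 1.2 rad) (value of joint cover above 1.2 rad), for 0.2 s.
2. with the cover still up, every biscuit lies shingled in the lane of its colour (value of joint cover above 0.8 rad and y of cocoa1 in the frame of tag_cocoa between -0.018 and 0.018 m and x of cocoa1 in the frame of tag_cocoa between -0.2 and -0.04 m and z of cocoa1 in the frame of tag_cocoa between -0.006 and 0.03 m and x of tag_cocoa in the frame of cocoa1 above 0.02 m and angle between the x axis of each of cocoa1, cocoa2, cocoa3 and the x axis of tag_cocoa, either way round below 0.35 rad and angle between each of cocoa1, cocoa2, cocoa3, pink1, pink2, pink3's own z axis and vertical below 0.35 rad and linear speed of each of cocoa1, cocoa2, cocoa3, pink1, pink2, pink3 below 0.03 m/s and y of cocoa2 in the frame of tag_cocoa between -0.018 and 0.018 m and x of cocoa2 in the frame of tag_cocoa between -0.2 and -0.04 m and z of cocoa2 in the frame of tag_cocoa between -0.006 and 0.03 m and x of tag_cocoa in the frame of cocoa2 above 0.02 m and y of cocoa3 in the frame of tag_cocoa between -0.018 and 0.018 m and x of cocoa3 in the frame of tag_cocoa between -0.2 and -0.04 m and z of cocoa3 in the frame of tag_cocoa between -0.006 and 0.03 m and x of tag_cocoa in the frame of cocoa3 above 0.02 m and (horizontal distance between cocoa1 and cocoa2 below 0.072 m or horizontal distance between cocoa1 and cocoa3 below 0.072 m) and ((x of cocoa2 in the frame of cocoa1 between 0.036 and 0.072 m and z of cocoa2 in the frame of cocoa1 below -0.003 m) or (x of cocoa2 in the frame of cocoa1 between -0.072 and -0.036 m and z of cocoa2 in the frame of cocoa1 above 0.003 m) or x of cocoa2 in the frame of cocoa1 above 0.08 m or x of cocoa2 in the frame of cocoa1 below -0.08 m) and ((x of cocoa3 in the frame of cocoa1 between 0.036 and 0.072 m and z of cocoa3 in the frame of cocoa1 below -0.003 m) or (x of cocoa3 in the frame of cocoa1 between -0.072 and -0.036 m and z of cocoa3 in the frame of cocoa1 above 0.003 m) or x of cocoa3 in the frame of cocoa1 above 0.08 m or x of cocoa3 in the frame of cocoa1 below -0.08 m) and (horizontal distance between cocoa2 and cocoa1 below 0.072 m or horizontal distance between cocoa2 and cocoa3 below 0.072 m) and ((x of cocoa3 in the frame of cocoa2 between 0.036 and 0.072 m and z of cocoa3 in the frame of cocoa2 below -0.003 m) or (x of cocoa3 in the frame of cocoa2 between -0.072 and -0.036 m and z of cocoa3 in the frame of cocoa2 above 0.003 m) or x of cocoa3 in the frame of cocoa2 above 0.08 m or x of cocoa3 in the frame of cocoa2 below -0.08 m) and (horizontal distance between cocoa3 and cocoa1 below 0.072 m or horizontal distance between cocoa3 and cocoa2 below 0.072 m) and x of any of cocoa1, cocoa2, cocoa3 in the frame of tag_cocoa above -0.09 m and y of pink1 in the frame of tag_pink between -0.018 and 0.018 m and x of pink1 in the frame of tag_pink between -0.2 and -0.04 m and z of pink1 in the frame of tag_pink between -0.006 and 0.03 m and x of tag_pink in the frame of pink1 above 0.02 m and angle between the x axis of each of pink1, pink2, pink3 and the x axis of tag_pink, either way round below 0.35 rad and y of pink2 in the frame of tag_pink between -0.018 and 0.018 m and x of pink2 in the frame of tag_pink between -0.2 and -0.04 m and z of pink2 in the frame of tag_pink between -0.006 and 0.03 m and x of tag_pink in the frame of pink2 above 0.02 m and y of pink3 in the frame of tag_pink between -0.018 and 0.018 m and x of pink3 in the frame of tag_pink between -0.2 and -0.04 m and z of pink3 in the frame of tag_pink between -0.006 and 0.03 m and x of tag_pink in the frame of pink3 above 0.02 m and (horizontal distance between pink1 and pink2 below 0.072 m or horizontal distance between pink1 and pink3 below 0.072 m) and ((x of pink2 in the frame of pink1 between 0.036 and 0.072 m and z of pink2 in the frame of pink1 below -0.003 m) or (x of pink2 in the frame of pink1 between -0.072 and -0.036 m and z of pink2 in the frame of pink1 above 0.003 m) or x of pink2 in the frame of pink1 above 0.08 m or x of pink2 in the frame of pink1 below -0.08 m) and ((x of pink3 in the frame of pink1 between 0.036 and 0.072 m and z of pink3 in the frame of pink1 below -0.003 m) or (x of pink3 in the frame of pink1 between -0.072 and -0.036 m and z of pink3 in the frame of pink1 above 0.003 m) or x of pink3 in the frame of pink1 above 0.08 m or x of pink3 in the frame of pink1 below -0.08 m) and (horizontal distance between pink2 and pink1 below 0.072 m or horizontal distance between pink2 and pink3 below 0.072 m) and ((x of pink3 in the frame of pink2 between 0.036 and 0.072 m and z of pink3 in the frame of pink2 below -0.003 m) or (x of pink3 in the frame of pink2 between -0.072 and -0.036 m and z of pink3 in the frame of pink2 above 0.003 m) or x of pink3 in the frame of pink2 above 0.08 m or x of pink3 in the frame of pink2 below -0.08 m) and (horizontal distance between pink3 and pink1 below 0.072 m or horizontal distance between pink3 and pink2 below 0.072 m) and x of any of pink1, pink2, pink3 in the frame of tag_pink above -0.09 m), for 0.2 s.
At the end, for the whole second after the job is handed in: Cover within 0.06 rad of shut. Biscuits at rest in their tag's lane: within 18 mm of its middle, 0.35 rad of its line, tilt under 0.35, dip to the tag; first centre under 90 mm from its tag, last under 200; neighbours 36 to 72 mm apart (80 long), the one nearer the robot on top (value of joint cover below 0.06 rad and y of cocoa1 in the frame of tag_cocoa between -0.018 and 0.018 m and x of cocoa1 in the frame of tag_cocoa between -0.2 and -0.04 m and z of cocoa1 in the frame of tag_cocoa between -0.006 and 0.03 m and x of tag_cocoa in the frame of cocoa1 above 0.02 m and angle between the x axis of each of cocoa1, cocoa2, cocoa3 and the x axis of tag_cocoa, either way round below 0.35 rad and angle between each of cocoa1, cocoa2, cocoa3, pink1, pink2, pink3's own z axis and vertical below 0.35 rad and linear speed of each of cocoa1, cocoa2, cocoa3, pink1, pink2, pink3 below 0.03 m/s and y of cocoa2 in the frame of tag_cocoa between -0.018 and 0.018 m and x of cocoa2 in the frame of tag_cocoa between -0.2 and -0.04 m and z of cocoa2 in the frame of tag_cocoa between -0.006 and 0.03 m and x of tag_cocoa in the frame of cocoa2 above 0.02 m and y of cocoa3 in the frame of tag_cocoa between -0.018 and 0.018 m and x of cocoa3 in the frame of tag_cocoa between -0.2 and -0.04 m and z of cocoa3 in the frame of tag_cocoa between -0.006 and 0.03 m and x of tag_cocoa in the frame of cocoa3 above 0.02 m and (horizontal distance between cocoa1 and cocoa2 below 0.072 m or horizontal distance between cocoa1 and cocoa3 below 0.072 m) and ((x of cocoa2 in the frame of cocoa1 between 0.036 and 0.072 m and z of cocoa2 in the frame of cocoa1 below -0.003 m) or (x of cocoa2 in the frame of cocoa1 between -0.072 and -0.036 m and z of cocoa2 in the frame of cocoa1 above 0.003 m) or x of cocoa2 in the frame of cocoa1 above 0.08 m or x of cocoa2 in the frame of cocoa1 below -0.08 m) and ((x of cocoa3 in the frame of cocoa1 between 0.036 and 0.072 m and z of cocoa3 in the frame of cocoa1 below -0.003 m) or (x of cocoa3 in the frame of cocoa1 between -0.072 and -0.036 m and z of cocoa3 in the frame of cocoa1 above 0.003 m) or x of cocoa3 in the frame of cocoa1 above 0.08 m or x of cocoa3 in the frame of cocoa1 below -0.08 m) and (horizontal distance between cocoa2 and cocoa1 below 0.072 m or horizontal distance between cocoa2 and cocoa3 below 0.072 m) and ((x of cocoa3 in the frame of cocoa2 between 0.036 and 0.072 m and z of cocoa3 in the frame of cocoa2 below -0.003 m) or (x of cocoa3 in the frame of cocoa2 between -0.072 and -0.036 m and z of cocoa3 in the frame of cocoa2 above 0.003 m) or x of cocoa3 in the frame of cocoa2 above 0.08 m or x of cocoa3 in the frame of cocoa2 below -0.08 m) and (horizontal distance between cocoa3 and cocoa1 below 0.072 m or horizontal distance between cocoa3 and cocoa2 below 0.072 m) and x of any of cocoa1, cocoa2, cocoa3 in the frame of tag_cocoa above -0.09 m and y of pink1 in the frame of tag_pink between -0.018 and 0.018 m and x of pink1 in the frame of tag_pink between -0.2 and -0.04 m and z of pink1 in the frame of tag_pink between -0.006 and 0.03 m and x of tag_pink in the frame of pink1 above 0.02 m and angle between the x axis of each of pink1, pink2, pink3 and the x axis of tag_pink, either way round below 0.35 rad and y of pink2 in the frame of tag_pink between -0.018 and 0.018 m and x of pink2 in the frame of tag_pink between -0.2 and -0.04 m and z of pink2 in the frame of tag_pink between -0.006 and 0.03 m and x of tag_pink in the frame of pink2 above 0.02 m and y of pink3 in the frame of tag_pink between -0.018 and 0.018 m and x of pink3 in the frame of tag_pink between -0.2 and -0.04 m and z of pink3 in the frame of tag_pink between -0.006 and 0.03 m and x of tag_pink in the frame of pink3 above 0.02 m and (horizontal distance between pink1 and pink2 below 0.072 m or horizontal distance between pink1 and pink3 below 0.072 m) and ((x of pink2 in the frame of pink1 between 0.036 and 0.072 m and z of pink2 in the frame of pink1 below -0.003 m) or (x of pink2 in the frame of pink1 between -0.072 and -0.036 m and z of pink2 in the frame of pink1 above 0.003 m) or x of pink2 in the frame of pink1 above 0.08 m or x of pink2 in the frame of pink1 below -0.08 m) and ((x of pink3 in the frame of pink1 between 0.036 and 0.072 m and z of pink3 in the frame of pink1 below -0.003 m) or (x of pink3 in the frame of pink1 between -0.072 and -0.036 m and z of pink3 in the frame of pink1 above 0.003 m) or x of pink3 in the frame of pink1 above 0.08 m or x of pink3 in the frame of pink1 below -0.08 m) and (horizontal distance between pink2 and pink1 below 0.072 m or horizontal distance between pink2 and pink3 below 0.072 m) and ((x of pink3 in the frame of pink2 between 0.036 and 0.072 m and z of pink3 in the frame of pink2 below -0.003 m) or (x of pink3 in the frame of pink2 between -0.072 and -0.036 m and z of pink3 in the frame of pink2 above 0.003 m) or x of pink3 in the frame of pink2 above 0.08 m or x of pink3 in the frame of pink2 below -0.08 m) and (horizontal distance between pink3 and pink1 below 0.072 m or horizontal distance between pink3 and pink2 below 0.072 m) and x of any of pink1, pink2, pink3 in the frame of tag_pink above -0.09 m); the robot touches nothing.
It fails at once if a bystander (mug, jam jar, ramekin, tongs, plate, shaker) is pushed more than 3 cm from its place (distance of any of mug, jam, ramekin, tongs, plate, shaker from where it was at the start of the episode above 0.03 m).
Of cocoa1, cocoa2, cocoa3, pink1, pink2, pink3 only 4 to 6 are there at a start; the rules pass over those that are not, and their reading is None.
At some moment in a run one of cocoa1, cocoa2, cocoa3, pink1, pink2, pink3 may be knocked a few centimetres aside while the robot is not near it.
Once in a run the grip may slacken for a moment while it holds something.
It also fails if it takes over 210 s, if anything falls off the work surface, if the arm or the gripper's body presses on something with over 40 N, if the wrist force passes 120 N, or if a joint passes its speed limit or range.

## Working session

There is one attempt and no reset: what is moved stays moved. The work goes in short steps, Python scripts to look and compute and a tool call to move; the robot and the scene stay as the last step left them, time stands still between calls to the robot, and variables do not carry over. Pictures are saved under pics/ and viewed, at most 14 in all, crops included, and the job is handed in when it is done.

Besides the shell and the picture viewer there is one more tool, called by a JSON object that holds its "name" and its "arguments". play_rows: Moves the arm, as the interface text tells. Its arguments: {"type":"object","properties":{"moves":{"type":"array"}},"required":["moves"]}

```bash
mkdir -p pics; ls; python3 - <<'E'
from station import arm
import cv2,numpy as np
s=arm.get_state();print(s)
for n in("scene","side","wrist"):
    print(n,arm.camera_params(n)); cv2.imwrite(f"pics/{n}0.png",arm.capture(n)[:,:,::-1])
E
```

```text
pics
{'time_s': 0.0, 'joints': array([ 6.35913003e+01,  2.05974363e+01,  8.65968529e+01, -1.70768838e-03,
        7.29087796e+01, -6.59386414e+00]), 'qd': array([-0.04689773,  0.00970522,  0.02390389, -0.09673538, -0.09795075,
       -0.02465326]), 'joint_efforts': array([ 3.94330738e-03, -5.15371621e+01, -2.70739084e+01,  6.78080390e-02,
        3.45897255e-02, -1.45504464e-04]), 'position': array([0.2030955 , 0.56386399, 0.22182896]), 'tcp_rot': array([[-9.40795937e-01,  3.38972572e-01, -7.74577770e-04],
       [ 3.38973410e-01,  9.40794553e-01, -1.62383423e-03],
       [ 1.78283280e-04, -1.79025792e-03, -9.99998382e-01]]), 'force': array([-1.91752925, -0.3412332 ,  0.77933261]), 'wrist_torque': array([-0.01819761,  0.10485923, -0.03699671]), 'grasp_force': 0.0, 'opening': 0.08765460652733086}
scene {'camera_matrix': array([[395.94286759,   0.        , 322.26055895],
       [  0.        , 395.94286759, 200.49270442],
       [  0.        ,   0.        ,   1.        ]]), 'k1': 0.015126460983180474, 'R': array([[-0.59010702,  0.80701991, -0.02219391],
       [ 0.54233919,  0.37590425,
[... 271 characters left out ...]
      ,   1.        ]]), 'k1': -0.0560867019893416, 'R': array([[ 0.81086423, -0.58515833,  0.0094302 ],
       [-0.41941485, -0.5922776 , -0.68796688],
       [ 0.40815485,  0.55389256, -0.72568082]]), 't': array([-0.4045364 ,  0.28601309,  1.18519791])}
wrist {'camera_matrix': array([[336.09359607,   0.        , 317.2493368 ],
       [  0.        , 336.09359607, 197.10942734],
       [  0.        ,   0.        ,   1.        ]]), 'k1': -0.011951448373654, 'R': array([[ 3.38311579e-01,  9.41034152e-01,  2.73447744e-05],
       [ 8.96845653e-01, -3.22434153e-01,  3.02826836e-01],
       [ 2.84979212e-01, -1.02425301e-01, -9.53045595e-01]]), 't': array([-0.60025985, -0.03816895,  0.39158311])}
```

View pics/scene0.png

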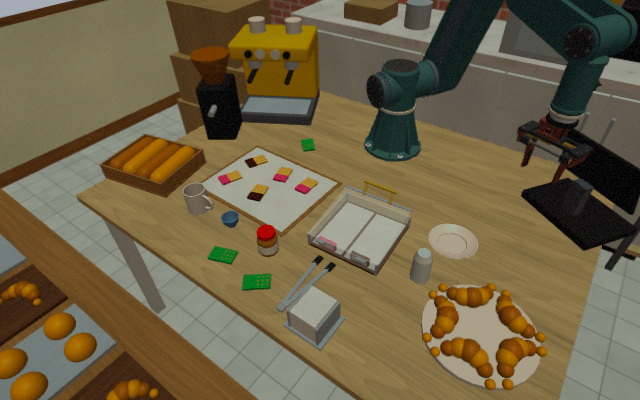

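View pics/side0.png

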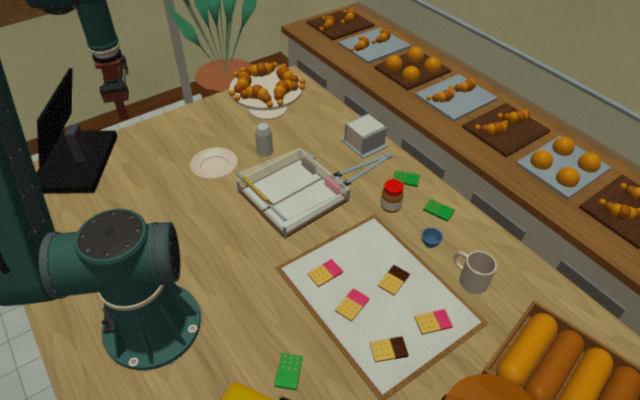

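The scene shows a board with 5 biscuits: pink at (230,177), (282,175) and (307,187), dark at (256,160) and (258,191). The green blocks at (308,145), (223,255) and (257,282) are decoys, so I leave them alone. The case is at about (360,230), with the brass handle at (380,187) and the tags at (331,256) and (360,258).

```bash
cat > h.py <<'E'
import cv2,numpy as np
from station import arm
def proj(cp,X):
    X=np.atleast_2d(X);c=X@cp["R"].T+cp["t"];s=c[:,:2]/c[:,2:]
    s=s*(1+cp["k1"]*(s**2).sum(1,keepdims=True));K=cp["camera_matrix"]
    return s*[K[0,0],K[1,1]]+K[:2,2]
def ray(cp,uv):
    p=cv2.undistortPoints(np.array(uv,float).reshape(-1,1,2),cp["camera_matrix"],np.array([cp["k1"],0,0,0,0.])).reshape(-1,2)
    d=np.c_[p,np.ones(len(p))]@cp["R"];return -cp["R"].T@cp["t"],d/np.linalg.norm(d,axis=1,keepdims=True)
def onz(cp,uv,z):
    C,d=ray(cp,uv);return C+d*((z-C[2])/d[:,2])[:,None]
def tri(cps,uvs):
    A=np.zeros((3,3));b=np.zeros(3)
    for cp,uv in zip(cps,uvs):
        C,d=ray(cp,[uv]);P=np.eye(3)-np.outer(d[0],d[0]);A+=P;b+=P@C
    return np.linalg.solve(A,b)
def top(cp,img,z,x0,x1,y0,y1,mm=1.0):
    # rows: x decreasing downward (far at top); cols: y decreasing to right
    xs=np.arange(x1,x0,-mm/1000);ys=np.arange(y1,y0,-mm/1000)
    Y,X=np.meshgrid(ys,xs);p=proj(cp,np.c_[X.ravel(),Y.ravel(),np.full(X.size,z)]).astype(np.float32).reshape(X.shape+(2,))
    return cv2.remap(img,p,None,cv2.INTER_LINEAR)
E
python3 - <<'E'
from h import *
S=cv2.imread("pics/scene0.png");D=cv2.imread("pics/side0.png")
a=cv2.resize(S[170:280,300:420],None,fx=5,fy=5,interpolation=cv2.INTER_CUBIC)
cv2.imwrite("pics/c1.png",a)
b=cv2.resize(D[145:240,230:355],None,fx=5,fy=5,interpolation=cv2.INTER_CUBIC);cv2.imwrite("pics/c2.png",b)
cs,cd=arm.camera_params("scene"),arm.camera_params("side")
print(onz(cs,[[250,147],[340,185],[278,231],[186,190],[380,187],[331,256],[360,258]],.006).round(3))
print(tri([cs,cd],[(380,187),(252,189)]).round(3))
for nm,cp,I in(("scene",cs,S),("side",cd,D)):
    x0,x1,y0,y1=.25,.75,-.6,.1
    if nm=="scene":pass
    T=top(cp,I,.016,.2,.9,-.55,.55);cv2.imwrite(f"pics/top_{nm}.png",T)
E
```

```text
[[ 0.356 -0.479  0.006]
 [ 0.351 -0.023  0.006]
 [ 0.663 -0.056  0.006]
 [ 0.698 -0.475  0.006]
 [ 0.277  0.104  0.006]
 [ 0.651  0.148  0.006]
 [ 0.607  0.225  0.006]]
[0.389 0.162 0.109]
```

View pics/c1.png

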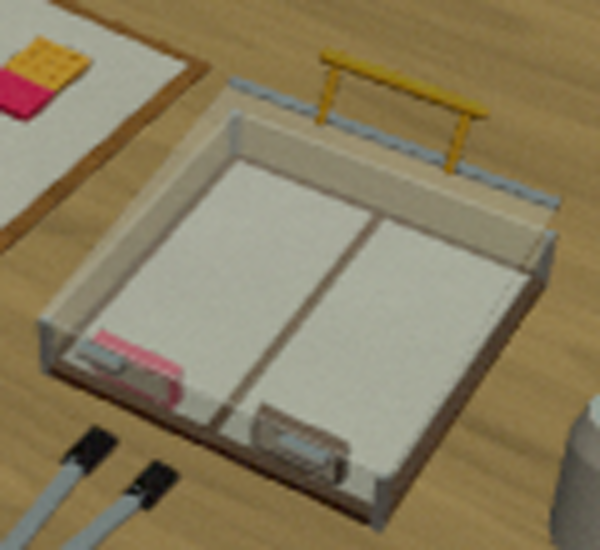

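View pics/c2.png

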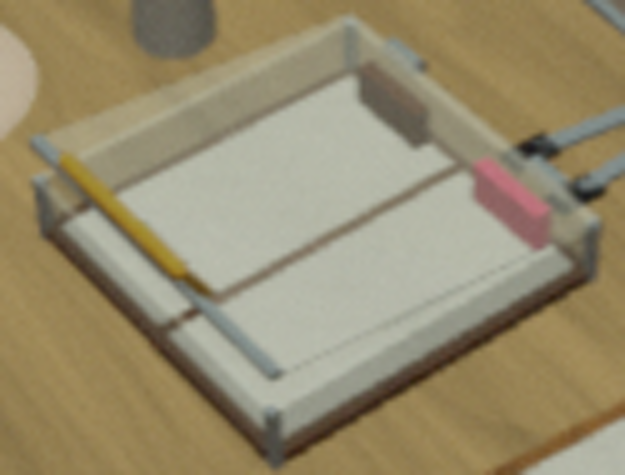

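The brown tag is in the +y lane at scene (360,258) and the pink tag in the -y lane at (328,245). The cover is slightly raised. I'll fit the case pose from the picked corners and handle ends, then segment the biscuits.

```bash
python3 - <<'E'
from h import *
from scipy.optimize import least_squares
cs,cd=arm.camera_params("scene"),arm.camera_params("side")
us=[(308.4,234),(376,265),(410,217),(347,193.6),(364.4,181.4),(397.6,192.4)]
ud=[(348,190),(300,148.6),(238.4,181),(285,227),(266.6,199.4),(243,177)]
def pts(p):
    x,y,a,th=p;h=np.array([-255*np.cos(th)+39*np.sin(th)+120,48+255*np.sin(th)+39*np.cos(th)])/1e3
    L=np.array([[.12,-.12,.048],[.12,.12,.048],[-.12,.12,.048],[-.12,-.12,.048],[h[0],-.055,h[1]],[h[0],.055,h[1]]])
    c,s=np.cos(a),np.sin(a);return L@np.array([[c,-s,0],[s,c,0],[0,0,1]]).T+[x,y,0]
f=lambda p:np.r_[proj(cs,pts(p))-us,proj(cd,pts(p))-ud].ravel()
r=least_squares(f,[.5,.16,0,.1]);print(r.x.round(4),f(r.x).reshape(-1,2).round(1).tolist());print(pts(r.x).round(3))
for nm,cp in(("scene",cs),("side",cd)):
    I=cv2.imread(f"pics/{nm}0.png");T=top(cp,I,.014,.36,.67,-.46,-.05)
    H=cv2.cvtColor(T,cv2.COLOR_BGR2HSV);m=((H[:,:,1]>85)|(H[:,:,2]<70)).astype(np.uint8)
    n,l,st,ce=cv2.connectedComponentsWithStats(cv2.morphologyEx(m,cv2.MORPH_OPEN,np.ones((3,3))))
    for i in range(1,n):
        if not 2000<st[i,4]<9000:continue
        k=l==i;(cx,cy),wh,an=cv2.minAreaRect(np.argwhere(k)[:,::-1].astype(np.int32))
        g=k&(H[:,:,0]>12)&(H[:,:,0]<35)&(H[:,:,2]>100);d=k&~g
        dv=d.nonzero();gv=g.nonzero();dx=-(dv[0].mean()-gv[0].mean());dy=-(dv[1].mean()-gv[1].mean())
        print(nm,"pink" if np.median(T[d][:,2])>110 else "coc",round(.36+.31-cy/1e3,3),round(-.05-cx/1e3,3),np.round(wh),round(an,1),"dipdir",round(np.degrees(np.arctan2(dy,dx)),1))
E
```

```text
[0.5233 0.1688 0.057  0.0976] [[-1.6, -0.3], [0.4, 0.8], [0.6, -0.8], [-1.0, -2.4], [0.5, -0.0], [-2.3, 0.1], [1.9, -1.4], [0.0, -1.2], [-2.2, -1.4], [-1.1, 0.1], [-1.1, -0.4], [0.2, 0.1]]
[[0.65  0.056 0.048]
 [0.636 0.295 0.048]
 [0.397 0.282 0.048]
 [0.41  0.042 0.048]
 [0.397 0.107 0.112]
 [0.39  0.216 0.112]]
scene pink 0.665 -0.228 [ 10. 356.] 90.0 dipdir 90.0
scene coc 0.502 -0.454 [285.  11.] 90.0 dipdir nan
scene coc 0.561 -0.241 [89. 54.] 71.6 dipdir 18.6
scene pink 0.557 -0.389 [62. 83.] 21.8 dipdir -21.8
scene pink 0.431 -0.12 [88. 56.] 90.0 dipdir 0.4
scene pink 0.428 -0.237 [91. 55.] 73.0 dipdir 17.6
scene coc 0.421 -0.38 [62. 82.] 24.8 dipdir -24.0
side coc 0.66 -0.255 [ 20. 409.] 90.0 dipdir nan
side coc 0.558 -0.245 [82. 51.] 72.6 dipdir 17.6
side pink 0.554 -0.393 [52. 82.] 21.8 dipdir -21.3
side pink 0.425 -0.241 [83. 51.] 72.6 dipdir 17.9
side pink 0.427 -0.124 [81. 52.] 90.0 dipdir -0.1
side coc 0.418 -0.384 [52. 79.] 25.0 dipdir -25.9<stdin>:20: RuntimeWarning: Mean of empty slice.
  ret = ret.dtype.type(ret / rcount)
  return _methods._mean(a, axis=axis, dtype=dtype,
```

Sizes and residuals check out. The case is at (0.523,0.169), yaw 3.3°, with the cover at 0.10 rad and the handle at (0.394,0.162,0.112). Now a small planner that turns a target into rows.

```bash
cat >> h.py <<'E'
def go(x,y,z,h,n,start=None):
    """print n rows from start (x,y,z,heading of tool y) to target; returns target"""
    if start is None:
        s=arm.get_state();R=s["tcp_rot"];p=s["position"];hd=np.degrees(np.arctan2(R[1,1],R[0,1]))
        print("now",s["time_s"],np.round(p,4),"h",round(hd,2),"F",s["force"].round(1),"op",round(s["opening"],4),"gf",round(float(s["grasp_force"]),1),"tilt",np.round(R[:2,2],3))
    else:p,hd=np.array(start[:3]),start[3]
    dh=(h-hd+180)%360-180;out=[]
    d=(np.array([x,y,z])-p)/n
    for i in range(n):
        a=np.radians(hd+dh*i/n);ty=np.array([np.cos(a),np.sin(a)]);tx=np.array([-np.sin(a),np.cos(a)])
        out.append([d[:2]@tx/.05,d[:2]@ty/.05,-d[2]/.05,-dh/n/5])
    print(np.round(out,2).tolist() if n<2 or abs(dh)>2 else (n,"x",np.round(out[0],3).tolist()));return x,y,z,h
CX,CY,CA=.5233,.1688,.057
def case(x,y): # case frame -> world
    return CX+np.cos(CA)*x-np.sin(CA)*y,CY+np.sin(CA)*x+np.cos(CA)*y
E
python3 -c "
from h import *
b=go(.3935,.1615,.2,3.3,14);
"
```

```text
now 0.15 [0.2031 0.564  0.222 ] h 70.19 F [-0.2 -1.2 -0.5] op 0.0878 gf 0.0 tilt [-0.001 -0.001]
[[-0.45, -0.45, 0.03, 0.96], [-0.49, -0.41, 0.03, 0.96], [-0.52, -0.37, 0.03, 0.96], [-0.55, -0.32, 0.03, 0.96], [-0.57, -0.28, 0.03, 0.96], [-0.59, -0.23, 0.03, 0.96], [-0.61, -0.18, 0.03, 0.96], [-0.62, -0.13, 0.03, 0.96], [-0.63, -0.07, 0.03, 0.96], [-0.64, -0.02, 0.03, 0.96], [-0.64, 0.03, 0.03, 0.96], [-0.63, 0.08, 0.03, 0.96], [-0.62, 0.14, 0.03, 0.96], [-0.61, 0.19, 0.03, 0.96]]
```

{"name": "play_rows", "arguments": {"moves": [{"gripper":1,"tx":-0.45,"ty":-0.45,"spin":0.96},{"gripper":1,"tx":-0.49,"ty":-0.41,"spin":0.96},{"gripper":1,"tx":-0.52,"ty":-0.37,"spin":0.96},{"gripper":1,"tx":-0.55,"ty":-0.32,"spin":0.96},{"gripper":1,"tx":-0.57,"ty":-0.28,"spin":0.96},{"gripper":1,"tx":-0.59,"ty":-0.23,"spin":0.96},{"gripper":1,"tx":-0.61,"ty":-0.18,"spin":0.96},{"gripper":1,"tx":-0.62,"ty":-0.13,"spin":0.96},{"gripper":1,"tx":-0.63,"ty":-0.07,"spin":0.96},{"gripper":1,"tx":-0.64,"ty":-0.02,"spin":0.96},{"gripper":1,"tx":-0.64,"ty":0.03,"spin":0.96},{"gripper":1,"tx":-0.63,"ty":0.08,"spin":0.96}]}}

```text
$.moves[0]: bad value
```

```bash
python3 -c "
from h import *
b=go(.3935,.1615,.17,3.3,3)
cp=arm.camera_params('wrist');cv2.imwrite('pics/w1.png',arm.capture('wrist')[:,:,::-1])
print(proj(cp,[[.397,.107,.112],[.39,.216,.112]]))
"
```

```text
now 0.15 [0.2031 0.564  0.222 ] h 70.19 F [-0.2 -1.2 -0.5] op 0.0878 gf 0.0 tilt [-0.001 -0.001]
[[-2.1, -2.09, 0.35, 4.46], [-2.74, -1.14, 0.35, 4.46], [-2.97, -0.01, 0.35, 4.46]]
[[  5.90228457 467.47154741]
 [ 81.88066787 441.95654435]]
```

View pics/w1.png

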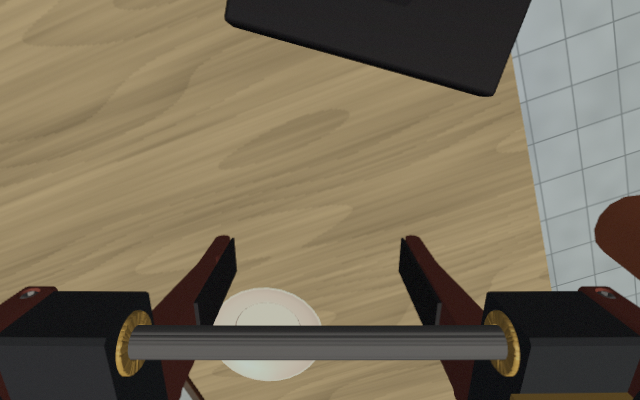

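The call was refused, and the wrist view shows only the counter and plate because the arm had not moved. All the keys are probably required, so I'll resend with tz.

{"name": "play_rows", "arguments": {"moves": [{"gripper":1,"tx":-0.45,"ty":-0.45,"tz":0,"spin":0.96},{"gripper":1,"tx":-0.49,"ty":-0.41,"tz":0,"spin":0.96},{"gripper":1,"tx":-0.52,"ty":-0.37,"tz":0,"spin":0.96},{"gripper":1,"tx":-0.55,"ty":-0.32,"tz":0,"spin":0.96},{"gripper":1,"tx":-0.57,"ty":-0.28,"tz":0,"spin":0.96},{"gripper":1,"tx":-0.59,"ty":-0.23,"tz":0,"spin":0.96},{"gripper":1,"tx":-0.61,"ty":-0.18,"tz":0,"spin":0.96},{"gripper":1,"tx":-0.62,"ty":-0.13,"tz":0,"spin":0.96},{"gripper":1,"tx":-0.63,"ty":-0.07,"tz":0,"spin":0.96},{"gripper":1,"tx":-0.64,"ty":-0.02,"tz":0,"spin":0.96},{"gripper":1,"tx":-0.64,"ty":0.03,"tz":0,"spin":0.96},{"gripper":1,"tx":-0.63,"ty":0.08,"tz":0,"spin":0.96}]}}

```text
time_s: 1.7
position: [0.3655, 0.2176, 0.2227]
tcp_rot: [[-0.215, 0.977, 0.0], [0.977, 0.215, -0.0], [-0.0, 0.0, -1.0]]
force: [-0.0, 0.5, 0.6]
opening: 0.0878
grasp_force: 0.0
```

```bash
python3 -c "
from h import *
b=go(.3935,.1615,.15,3.3,4)"
```

```text
now 1.7 [0.3655 0.2176 0.2227] h 12.43 F [-0.   0.5  0.6] op 0.0878 gf 0.0 tilt [ 0. -0.]
[[-0.3, 0.08, 0.36, 0.46], [-0.3, 0.09, 0.36, 0.46], [-0.3, 0.1, 0.36, 0.46], [-0.29, 0.11, 0.36, 0.46]]
```

{"name": "play_rows", "arguments": {"moves": [{"gripper":1,"tx":-0.3,"ty":0.08,"tz":0.36,"spin":0.46},{"gripper":1,"tx":-0.3,"ty":0.09,"tz":0.36,"spin":0.46},{"gripper":1,"tx":-0.3,"ty":0.1,"tz":0.36,"spin":0.46},{"gripper":1,"tx":-0.29,"ty":0.11,"tz":0.36,"spin":0.46},{"gripper":1,"tx":0,"ty":0,"tz":0,"spin":0}]}}

```text
time_s: 2.33
position: [0.3927, 0.162, 0.1497]
tcp_rot: [[-0.058, 0.998, -0.003], [0.998, 0.058, -0.001], [-0.001, -0.003, -1.0]]
force: [-0.5, -0.3, -0.1]
opening: 0.0876
grasp_force: 0.0
```

```bash
python3 -c "
from h import *
b=go(.3935,.1615,.097,3.3,2)
cp=arm.camera_params('wrist');I=arm.capture('wrist')[:,:,::-1].copy()
for p in proj(cp,[[.397,.107,.112],[.3935,.1615,.112],[.39,.216,.112]]):print(p);cv2.circle(I,tuple(int(v) for v in p),3,(255,0,0),-1)
cv2.imwrite('pics/w2.png',I)
"
```

```text
now 2.325 [0.3927 0.162  0.1497] h 3.31 F [-0.5 -0.3 -0.1] op 0.0876 gf 0.0 tilt [-0.003 -0.001]
(2, 'x', [-0.006, 0.008, 0.527, 0.001])
[316.90439124 300.73755883]
[316.40086088 227.99091516]
[315.81507057 143.14237352]
```

View pics/w2.png

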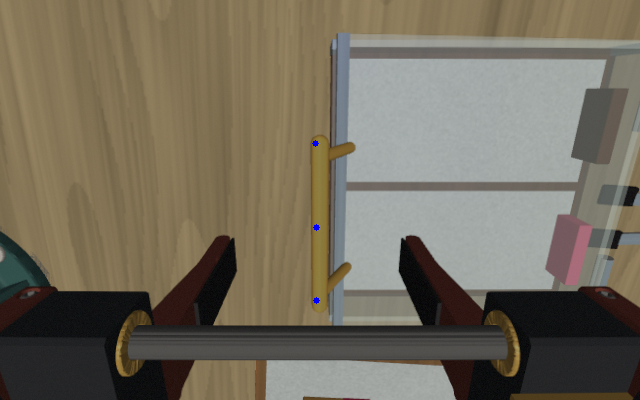

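The predicted handle points (blue) lie on the bar to within 2 mm. I'll narrow the fingers, descend and grip.

{"name": "play_rows", "arguments": {"moves": [{"gripper":0.6,"tx":0,"ty":0.03,"tz":0,"spin":0},{"gripper":0.6,"tx":0,"ty":0,"tz":0.35,"spin":0},{"gripper":0.6,"tx":0,"ty":0,"tz":0.35,"spin":0},{"gripper":0.6,"tx":0,"ty":0,"tz":0.35,"spin":0},{"gripper":0,"tx":0,"ty":0,"tz":0,"spin":0},{"gripper":0,"tx":0,"ty":0,"tz":0,"spin":0},{"gripper":0,"tx":0,"ty":0,"tz":0,"spin":0},{"gripper":0,"tx":0,"ty":0,"tz":0,"spin":0}]}}

```text
time_s: 3.38
position: [0.3954, 0.163, 0.0987]
tcp_rot: [[-0.059, 0.998, 0.001], [0.998, 0.059, 0.0], [0.0, 0.001, -1.0]]
force: [-0.3, -0.7, -0.2]
opening: 0.0162
grasp_force: 0.0
```

```bash
python3 -c "
import numpy as np
t=np.linspace(.098,1.75,23);x=-255*np.cos(t)+39*np.sin(t);z=255*np.sin(t)+39*np.cos(t)
print(np.c_[t[1:],np.diff(x)/50,-np.diff(z)/50].round(2).tolist())"
```

```text
[[0.17, 0.11, -0.37], [0.25, 0.14, -0.36], [0.32, 0.16, -0.35], [0.4, 0.19, -0.34], [0.47, 0.21, -0.32], [0.55, 0.24, -0.31], [0.62, 0.26, -0.29], [0.7, 0.28, -0.27], [0.77, 0.3, -0.24], [0.85, 0.32, -0.22], [0.92, 0.33, -0.2], [1.0, 0.35, -0.17], [1.07, 0.36, -0.14], [1.15, 0.37, -0.12], [1.22, 0.38, -0.09], [1.3, 0.38, -0.06], [1.37, 0.39, -0.03], [1.45, 0.39, -0.0], [1.52, 0.39, 0.03], [1.6, 0.38, 0.06], [1.67, 0.38, 0.08], [1.75, 0.37, 0.11]]
```

{"name": "play_rows", "arguments": {"moves": [{"gripper":0,"tx":0,"ty":0,"tz":0,"spin":0},{"gripper":0,"tx":0,"ty":0,"tz":0,"spin":0},{"gripper":0,"tx":0,"ty":0.11,"tz":-0.37,"spin":0},{"gripper":0,"tx":0,"ty":0.14,"tz":-0.36,"spin":0},{"gripper":0,"tx":0,"ty":0.16,"tz":-0.35,"spin":0},{"gripper":0,"tx":0,"ty":0.19,"tz":-0.34,"spin":0},{"gripper":0,"tx":0,"ty":0.21,"tz":-0.32,"spin":0},{"gripper":0,"tx":0,"ty":0.24,"tz":-0.31,"spin":0}]}}

```text
time_s: 4.38
position: [0.4449, 0.1658, 0.2002]
tcp_rot: [[-0.059, 0.998, -0.005], [0.998, 0.059, -0.0], [-0.0, -0.005, -1.0]]
force: [-3.8, 0.8, -1.9]
opening: 0.01
grasp_force: 30.0
```

Firm grip with low force, so I'll continue the arc.

{"name": "play_rows", "arguments": {"moves": [{"gripper":0,"tx":0,"ty":0.26,"tz":-0.29,"spin":0},{"gripper":0,"tx":0,"ty":0.28,"tz":-0.27,"spin":0},{"gripper":0,"tx":0,"ty":0.3,"tz":-0.24,"spin":0},{"gripper":0,"tx":0,"ty":0.32,"tz":-0.22,"spin":0},{"gripper":0,"tx":0,"ty":0.33,"tz":-0.2,"spin":0},{"gripper":0,"tx":0,"ty":0.35,"tz":-0.17,"spin":0},{"gripper":0,"tx":0,"ty":0.36,"tz":-0.14,"spin":0},{"gripper":0,"tx":0,"ty":0.37,"tz":-0.12,"spin":0},{"gripper":0,"tx":0,"ty":0,"tz":0,"spin":0}]}}

```text
time_s: 5.5
position: [0.5777, 0.1734, 0.2844]
tcp_rot: [[-0.059, 0.998, 0.003], [0.998, 0.059, -0.0], [-0.0, 0.003, -1.0]]
force: [-0.9, -0.0, 6.1]
opening: 0.0102
grasp_force: 30.0
```

{"name": "play_rows", "arguments": {"moves": [{"gripper":0,"tx":0,"ty":0.38,"tz":-0.08,"spin":0},{"gripper":0,"tx":0,"ty":0.38,"tz":-0.05,"spin":0},{"gripper":0,"tx":0,"ty":0.39,"tz":-0.02,"spin":0},{"gripper":0,"tx":0,"ty":0.39,"tz":0,"spin":0},{"gripper":0,"tx":0,"ty":0.39,"tz":0.03,"spin":0},{"gripper":0,"tx":0,"ty":0.38,"tz":0.06,"spin":0},{"gripper":0,"tx":0,"ty":0.38,"tz":0.08,"spin":0},{"gripper":0,"tx":0,"ty":0.37,"tz":0.11,"spin":0},{"gripper":0,"tx":0,"ty":0,"tz":0,"spin":0}]}}

```text
time_s: 6.62
position: [0.7302, 0.1822, 0.276]
tcp_rot: [[-0.059, 0.998, 0.002], [0.998, 0.059, -0.001], [-0.001, 0.002, -1.0]]
force: [2.3, 0.4, -0.6]
opening: 0.0104
grasp_force: 30.0
```

```bash
python3 -c "
from h import *
s=go(.7302,.1822,.336,3.3,3)
s=go(.56,-.243,.13,-72,17,s)"
```

```text
now 6.625 [0.7302 0.1822 0.276 ] h 3.36 F [ 2.3  0.4 -0.6] op 0.0104 gf 30.0 tilt [ 0.002 -0.001]
(3, 'x', [-0.0, 0.0, -0.4, 0.004])
[[-0.49, -0.23, 0.24, 0.89], [-0.5, -0.19, 0.24, 0.89], [-0.52, -0.15, 0.24, 0.89], [-0.53, -0.11, 0.24, 0.89], [-0.53, -0.07, 0.24, 0.89], [-0.54, -0.03, 0.24, 0.89], [-0.54, 0.01, 0.24, 0.89], [-0.54, 0.06, 0.24, 0.89], [-0.53, 0.1, 0.24, 0.89], [-0.52, 0.14, 0.24, 0.89], [-0.51, 0.18, 0.24, 0.89], [-0.49, 0.22, 0.24, 0.89], [-0.48, 0.25, 0.24, 0.89], [-0.45, 0.29, 0.24, 0.89], [-0.43, 0.32, 0.24, 0.89], [-0.4, 0.36, 0.24, 0.89], [-0.38, 0.39, 0.24, 0.89]]
```

{"name": "play_rows", "arguments": {"moves": [{"gripper":0.3,"tx":0,"ty":0,"tz":0,"spin":0},{"gripper":0.3,"tx":0,"ty":0,"tz":0,"spin":0},{"gripper":0.3,"tx":0,"ty":0,"tz":-0.2,"spin":0},{"gripper":0.3,"tx":0,"ty":0,"tz":-0.4,"spin":0},{"gripper":0.3,"tx":0,"ty":0,"tz":-0.6,"spin":0}]}}

```text
time_s: 7.25
position: [0.7276, 0.1826, 0.3372]
tcp_rot: [[-0.059, 0.998, -0.002], [0.998, 0.059, -0.0], [-0.0, -0.002, -1.0]]
force: [-0.3, -0.5, 0.7]
opening: 0.0261
grasp_force: 0.0
```

{"name": "play_rows", "arguments": {"moves": [{"gripper":1,"tx":-0.49,"ty":-0.23,"tz":0,"spin":0.89},{"gripper":1,"tx":-0.5,"ty":-0.19,"tz":0,"spin":0.89},{"gripper":1,"tx":-0.52,"ty":-0.15,"tz":0,"spin":0.89},{"gripper":1,"tx":-0.53,"ty":-0.11,"tz":0,"spin":0.89},{"gripper":1,"tx":-0.53,"ty":-0.07,"tz":0,"spin":0.89},{"gripper":1,"tx":-0.54,"ty":-0.03,"tz":0.1,"spin":0.89},{"gripper":1,"tx":-0.54,"ty":0.01,"tz":0.35,"spin":0.89},{"gripper":1,"tx":-0.54,"ty":0.06,"tz":0.35,"spin":0.89},{"gripper":1,"tx":-0.53,"ty":0.1,"tz":0.35,"spin":0.89},{"gripper":1,"tx":-0.52,"ty":0.14,"tz":0.35,"spin":0.89},{"gripper":1,"tx":-0.51,"ty":0.18,"tz":0.35,"spin":0.89},{"gripper":1,"tx":-0.49,"ty":0.22,"tz":0.35,"spin":0.89}]}}

```text
time_s: 8.75
position: [0.6084, -0.1188, 0.2273]
tcp_rot: [[0.768, 0.641, 0.001], [0.641, -0.768, -0.001], [0.001, 0.001, -1.0]]
force: [0.4, -0.7, -0.3]
opening: 0.088
grasp_force: 0.0
```

{"name": "play_rows", "arguments": {"moves": [{"gripper":1,"tx":-0.48,"ty":0.25,"tz":0.35,"spin":0.89},{"gripper":1,"tx":-0.45,"ty":0.29,"tz":0.35,"spin":0.89},{"gripper":1,"tx":-0.43,"ty":0.32,"tz":0.35,"spin":0.89},{"gripper":1,"tx":-0.4,"ty":0.36,"tz":0.35,"spin":0.89},{"gripper":1,"tx":-0.38,"ty":0.39,"tz":0.35,"spin":0.89},{"gripper":1,"tx":0,"ty":0,"tz":0,"spin":0}]}}

```text
time_s: 9.5
position: [0.557, -0.244, 0.1388]
tcp_rot: [[0.953, 0.303, -0.001], [0.303, -0.953, 0.0], [-0.001, -0.001, -1.0]]
force: [0.1, -0.9, 0.1]
opening: 0.0879
grasp_force: 0.0
```

```bash
cat >> h.py <<'E'
def find(n):
    """biscuits seen by the scene and side cameras; saves pictures"""
    for nm in("scene","side"):
        cp=arm.camera_params(nm);I=arm.capture(nm)[:,:,::-1];cv2.imwrite(f"pics/{nm}{n}.png",I)
        T=top(cp,I,.014,.375,.65,-.44,-.06);H=cv2.cvtColor(T,cv2.COLOR_BGR2HSV)
        m=((H[:,:,1]>85)|(H[:,:,2]<70)).astype(np.uint8)
        k,l,st,_=cv2.connectedComponentsWithStats(cv2.morphologyEx(m,cv2.MORPH_OPEN,np.ones((3,3))))
        for i in range(1,k):
            if 2000<st[i,4]<9000:
                q=l==i;(cx,cy),wh,an=cv2.minAreaRect(np.argwhere(q)[:,::-1].astype(np.int32))
                print(nm,(.65-cy/1e3).__round__(3),(-.06-cx/1e3).__round__(3),np.round(wh),round(an,1))
def wfit(x,y,yaw,z=.016,name=None,dip=True):
    """refine a biscuit pose on the wrist picture (top face at height z)"""
    cp=arm.camera_params("wrist");I=arm.capture("wrist")[:,:,::-1]
    T=top(cp,I,z,x-.09,x+.09,y-.09,y+.09,.5);H=cv2.cvtColor(cv2.GaussianBlur(T,(5,5),0),cv2.COLOR_BGR2HSV)
    m=((H[:,:,1]>85)|(H[:,:,2]<70)).astype(np.uint8)
    k,l,st,_=cv2.connectedComponentsWithStats(cv2.morphologyEx(m,cv2.MORPH_OPEN,np.ones((7,7))))
    for i in range(1,k):
        if st[i,4]>8000:
            q=l==i;(cx,cy),wh,an=cv2.minAreaRect(np.argwhere(q)[:,::-1].astype(np.int32))
            print("wfit",round(x+.09-cy/2e3,4),round(y+.09-cx/2e3,4),np.round(np.array(wh)/2),round(an,1))
    if name:cv2.imwrite(f"pics/{name}.png",T)
E
python3 -c "
from h import *
wfit(.56,-.243,18,name='wf1');find(1)
go(.56,-.243,.009,-72,4)"
```

```text
wfit 0.5635 -0.2428 [80. 50.] 72.3
scene 0.561 -0.241 [89. 54.] 71.6
scene 0.557 -0.39 [62. 82.] 21.0
scene 0.428 -0.237 [91. 55.] 71.9
scene 0.423 -0.368 [86. 90.] 24.9
scene 0.415 -0.12 [55. 55.] 90.0
side 0.557 -0.245 [82. 50.] 72.5
side 0.554 -0.393 [52. 82.] 21.4
side 0.425 -0.241 [82. 51.] 72.2
side 0.427 -0.124 [81. 52.] 90.0
side 0.418 -0.385 [52. 79.] 24.8
now 9.65 [ 0.5589 -0.2426  0.1403] h -72.19 F [ 0.3 -0.1  0.1] op 0.0879 gf 0.0 tilt [ 0.001 -0.   ]
(4, 'x', [0.004, 0.003, 0.657, -0.01])
```

Wrist fit gives an exact 80×50, so I'll pick up the first cocoa biscuit.

{"name": "play_rows", "arguments": {"moves": [{"gripper":1,"tx":0.06,"ty":0,"tz":0.8,"spin":0},{"gripper":1,"tx":0,"ty":0,"tz":0.8,"spin":0},{"gripper":1,"tx":0,"ty":0,"tz":0.6,"spin":0},{"gripper":1,"tx":0,"ty":0,"tz":0.4,"spin":0},{"gripper":1,"tx":0,"ty":0,"tz":0,"spin":0},{"gripper":0.4,"tx":0,"ty":0,"tz":0,"spin":0},{"gripper":0.4,"tx":0,"ty":0,"tz":0,"spin":0},{"gripper":0.4,"tx":0,"ty":0,"tz":0,"spin":0},{"gripper":0.4,"tx":0,"ty":0,"tz":0,"spin":0}]}}

```text
time_s: 10.78
position: [0.5612, -0.2423, 0.0097]
tcp_rot: [[0.952, 0.305, 0.001], [0.305, -0.952, -0.0], [0.0, 0.001, -1.0]]
force: [-0.2, -0.3, -0.7]
opening: 0.0512
grasp_force: 0.0
```

```bash
python3 -c "
from h import *
for x,y in((.052,.0575),(0,.0575),(.052,-.0575),(0,-.0575),(-.052,-.0575)):print(np.round(case(x,y),4))
x,y=case(.052,.0575)
s=(.5612,-.2423,.13,-72.2)
go(x,y,.13,-86.7,12,s)"
```

```text
[0.5719 0.2292]
[0.52   0.2262]
[0.5785 0.1144]
[0.5266 0.1114]
[0.4747 0.1084]
[[0.26, -0.74, -0.0, 0.24], [0.24, -0.75, -0.0, 0.24], [0.23, -0.75, -0.0, 0.24], [0.21, -0.76, -0.0, 0.24], [0.19, -0.76, -0.0, 0.24], [0.18, -0.77, -0.0, 0.24], [0.16, -0.77, -0.0, 0.24], [0.15, -0.77, -0.0, 0.24], [0.13, -0.78, -0.0, 0.24], [0.11, -0.78, -0.0, 0.24], [0.1, -0.78, -0.0, 0.24], [0.08, -0.78, -0.0, 0.24]]
```

{"name": "play_rows", "arguments": {"moves": [{"gripper":0.4,"tx":0,"ty":0,"tz":0,"spin":0},{"gripper":0.4,"tx":0,"ty":0,"tz":-0.3,"spin":0},{"gripper":0.4,"tx":0,"ty":0,"tz":-0.7,"spin":0},{"gripper":0.4,"tx":0,"ty":0,"tz":-0.8,"spin":0},{"gripper":0.4,"tx":0,"ty":0,"tz":-0.6,"spin":0}]}}

```text
time_s: 11.4
position: [0.5614, -0.2424, 0.1317]
tcp_rot: [[0.952, 0.305, 0.002], [0.305, -0.952, -0.001], [0.001, 0.001, -1.0]]
force: [-0.5, -0.6, -0.8]
opening: 0.0493
grasp_force: 30.0
```

Biscuit held (49 mm, 30 N). Carry it over the cocoa lane.

{"name": "play_rows", "arguments": {"moves": [{"gripper":0.4,"tx":0.26,"ty":-0.74,"tz":0,"spin":0.24},{"gripper":0.4,"tx":0.24,"ty":-0.75,"tz":0,"spin":0.24},{"gripper":0.4,"tx":0.23,"ty":-0.75,"tz":0,"spin":0.24},{"gripper":0.4,"tx":0.21,"ty":-0.76,"tz":0,"spin":0.24},{"gripper":0.4,"tx":0.19,"ty":-0.76,"tz":0,"spin":0.24},{"gripper":0.4,"tx":0.18,"ty":-0.77,"tz":0,"spin":0.24},{"gripper":0.4,"tx":0.16,"ty":-0.77,"tz":0,"spin":0.24},{"gripper":0.4,"tx":0.15,"ty":-0.77,"tz":0,"spin":0.24},{"gripper":0.4,"tx":0.13,"ty":-0.78,"tz":0,"spin":0.24},{"gripper":0.4,"tx":0.11,"ty":-0.78,"tz":0,"spin":0.24},{"gripper":0.4,"tx":0.1,"ty":-0.78,"tz":0,"spin":0.24},{"gripper":0.4,"tx":0.08,"ty":-0.78,"tz":0,"spin":0.24}]}}

```text
time_s: 12.9
position: [0.5723, 0.231, 0.13]
tcp_rot: [[0.998, 0.058, 0.0], [0.058, -0.998, 0.0], [0.0, 0.0, -1.0]]
force: [-0.4, -0.7, -0.3]
opening: 0.0497
grasp_force: 30.0
```

```bash
python3 -c "
from h import *
go(.5719,.2292,.016,-86.7,4)
cp=arm.camera_params('wrist');I=arm.capture('wrist')[:,:,::-1].copy()
L=[case(a,b)+(c,) for a,b,c in((.099,.0275,.04),(.099,.0875,.04),(.099,-.0275,.04),(.099,-.0875,.04),(-.115,.115,.048),(-.115,-.115,.048),(.115,.115,.048),(.105,.0575,.01))]
for p in proj(cp,L):cv2.circle(I,tuple(int(v) for v in p),3,(255,0,0),-1)
cv2.imwrite('pics/w3.png',I)"
```

```text
now 12.9 [0.5723 0.231  0.13  ] h -86.7 F [-0.4 -0.7 -0.3] op 0.0497 gf 30.0 tilt [0. 0.]
(4, 'x', [-0.002, 0.009, 0.57, -0.0])
```

View pics/w3.png

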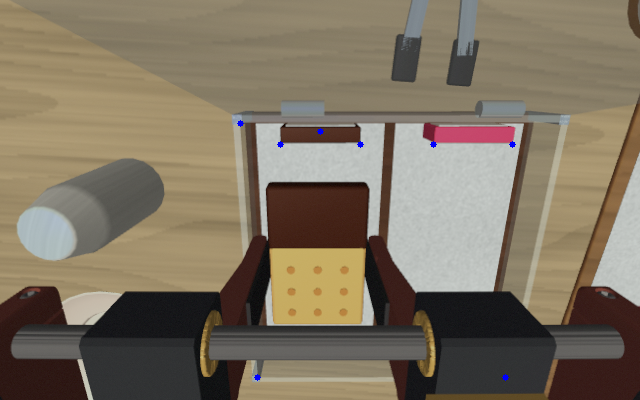

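The case fit agrees with the picture: predicted tag corners (281,144) and (360,144) lie within 2 px of the tag edges, and the biscuit is aligned with the brown tag. Lower and release with a narrow opening.

{"name": "play_rows", "arguments": {"moves": [{"gripper":0.4,"tx":0,"ty":0.03,"tz":0.8,"spin":0},{"gripper":0.4,"tx":0,"ty":0,"tz":0.8,"spin":0},{"gripper":0.4,"tx":0,"ty":0,"tz":0.5,"spin":0},{"gripper":0.4,"tx":0,"ty":0,"tz":0.2,"spin":0},{"gripper":0.4,"tx":0,"ty":0,"tz":0,"spin":0},{"gripper":0.66,"tx":0,"ty":0,"tz":0,"spin":0},{"gripper":0.66,"tx":0,"ty":0,"tz":0,"spin":0},{"gripper":0.66,"tx":0,"ty":0,"tz":-0.4,"spin":0},{"gripper":0.66,"tx":0,"ty":0,"tz":-0.8,"spin":0},{"gripper":0.66,"tx":0,"ty":0,"tz":-0.8,"spin":0}]}}

```text
time_s: 14.2
position: [0.5724, 0.2282, 0.1156]
tcp_rot: [[0.998, 0.058, 0.0], [0.058, -0.998, -0.0], [0.0, 0.0, -1.0]]
force: [0.3, -0.1, -0.5]
opening: 0.0576
grasp_force: 0.0
```

```bash
python3 -c "
from h import *
wfit(.5719,.2292,3,z=.02,name='wf2')
s=go(.43,-.378,.13,-115,12)
go(.421,-.382,.13,-115,17)"
```

```text
wfit 0.557 0.1697 [159.  36.] 77.4
wfit 0.552 0.2849 [ 45. 150.] 11.9
wfit 0.5747 0.2288 [80. 49.] 86.6
now 14.25 [0.5757 0.2292 0.1212] h -86.66 F [ 0.4 -0.5  3.3] op 0.0577 gf 0.0 tilt [0.008 0.002]
[[-0.3, 1.0, -0.01, 0.47], [-0.26, 1.01, -0.01, 0.47], [-0.22, 1.02, -0.01, 0.47], [-0.18, 1.03, -0.01, 0.47], [-0.13, 1.03, -0.01, 0.47], [-0.09, 1.04, -0.01, 0.47], [-0.05, 1.04, -0.01, 0.47], [-0.01, 1.04, -0.01, 0.47], [0.04, 1.04, -0.01, 0.47], [0.08, 1.04, -0.01, 0.47], [0.12, 1.03, -0.01, 0.47], [0.17, 1.03, -0.01, 0.47]]
now 14.25 [0.5757 0.2292 0.1212] h -86.66 F [ 0.4 -0.5  3.3] op 0.0577 gf 0.0 tilt [0.008 0.002]
[[-0.22, 0.71, -0.01, 0.33], [-0.2, 0.71, -0.01, 0.33], [-0.18, 0.72, -0.01, 0.33], [-0.16, 0.72, -0.01, 0.33], [-0.14, 0.73, -0.01, 0.33], [-0.12, 0.73, -0.01, 0.33], [-0.1, 0.74, -0.01, 0.33], [-0.08, 0.74, -0.01, 0.33], [-0.05, 0.74, -0.01, 0.33], [-0.03, 0.74, -0.01, 0.33], [-0.01, 0.74, -0.01, 0.33], [0.01, 0.74, -0.01, 0.33], [0.03, 0.74, -0.01, 0.33], [0.05, 0.74, -0.01, 0.33], [0.07, 0.74, -0.01, 0.33], [0.1, 0.74, -0.01, 0.33], [0.12, 0.73, -0.01, 0.33]]
```

Cocoa 1 sits at (0.575,0.229), aligned and 51 mm from its tag. Next is cocoa 2.

{"name": "play_rows", "arguments": {"moves": [{"gripper":1,"tx":-0.22,"ty":0.71,"tz":-0.05,"spin":0.33},{"gripper":1,"tx":-0.2,"ty":0.71,"tz":-0.05,"spin":0.33},{"gripper":1,"tx":-0.18,"ty":0.72,"tz":-0.05,"spin":0.33},{"gripper":1,"tx":-0.16,"ty":0.72,"tz":0,"spin":0.33},{"gripper":1,"tx":-0.14,"ty":0.73,"tz":0,"spin":0.33},{"gripper":1,"tx":-0.12,"ty":0.73,"tz":0,"spin":0.33},{"gripper":1,"tx":-0.1,"ty":0.74,"tz":0,"spin":0.33},{"gripper":1,"tx":-0.08,"ty":0.74,"tz":0,"spin":0.33},{"gripper":1,"tx":-0.05,"ty":0.74,"tz":0,"spin":0.33},{"gripper":1,"tx":-0.03,"ty":0.74,"tz":0,"spin":0.33},{"gripper":1,"tx":-0.01,"ty":0.74,"tz":0,"spin":0.33},{"gripper":1,"tx":0.01,"ty":0.74,"tz":0,"spin":0.33}]}}

```text
time_s: 15.75
position: [0.4643, -0.2047, 0.1222]
tcp_rot: [[0.959, -0.284, 0.001], [-0.284, -0.959, -0.001], [0.001, 0.0, -1.0]]
force: [-0.0, 0.2, 0.3]
opening: 0.0884
grasp_force: 0.0
```

{"name": "play_rows", "arguments": {"moves": [{"gripper":1,"tx":0.03,"ty":0.74,"tz":0,"spin":0.33},{"gripper":1,"tx":0.05,"ty":0.74,"tz":0,"spin":0.33},{"gripper":1,"tx":0.07,"ty":0.74,"tz":0,"spin":0.33},{"gripper":1,"tx":0.1,"ty":0.74,"tz":0,"spin":0.33},{"gripper":1,"tx":0.12,"ty":0.73,"tz":0,"spin":0.33},{"gripper":1,"tx":0,"ty":0,"tz":0,"spin":0}]}}

```text
time_s: 16.5
position: [0.4193, -0.3864, 0.1223]
tcp_rot: [[0.907, -0.421, 0.001], [-0.421, -0.907, -0.002], [0.002, 0.002, -1.0]]
force: [1.1, -0.1, 0.7]
opening: 0.0878
grasp_force: 0.0
```

```bash
python3 -c "
from h import *
wfit(.42,-.382,-25,name='wf3')
go(.420,-.382,.009,-115.1,4)"
```

```text
wfit 0.42 -0.3818 [180. 180.] 90.0
wfit 0.4237 -0.3837 [49. 80.] 24.9
now 16.55 [ 0.4192 -0.3844  0.122 ] h -114.82 F [-0.3  0.7 -0.6] op 0.0883 gf 0.0 tilt [ 0.001 -0.001]
(4, 'x', [-0.002, -0.012, 0.565, 0.014])
```

{"name": "play_rows", "arguments": {"moves": [{"gripper":1,"tx":0.03,"ty":-0.04,"tz":0.8,"spin":0},{"gripper":1,"tx":0,"ty":0,"tz":0.8,"spin":0},{"gripper":1,"tx":0,"ty":0,"tz":0.4,"spin":0},{"gripper":1,"tx":0,"ty":0,"tz":0.25,"spin":0},{"gripper":1,"tx":0,"ty":0,"tz":0,"spin":0},{"gripper":0.4,"tx":0,"ty":0,"tz":0,"spin":0},{"gripper":0.4,"tx":0,"ty":0,"tz":0,"spin":0},{"gripper":0.4,"tx":0,"ty":0,"tz":0,"spin":0},{"gripper":0.4,"tx":0,"ty":0,"tz":0,"spin":0},{"gripper":0.4,"tx":0,"ty":0,"tz":0,"spin":0}]}}

```text
time_s: 17.8
position: [0.4217, -0.3824, 0.0095]
tcp_rot: [[0.908, -0.418, 0.0], [-0.418, -0.908, -0.0], [0.0, 0.0, -1.0]]
force: [-0.5, -0.4, 3.2]
opening: 0.05
grasp_force: 30.0
```

{"name": "play_rows", "arguments": {"moves": [{"gripper":0.4,"tx":0,"ty":0,"tz":-0.3,"spin":0},{"gripper":0.4,"tx":0,"ty":0,"tz":-0.7,"spin":0},{"gripper":0.4,"tx":0,"ty":0,"tz":-0.8,"spin":0},{"gripper":0.4,"tx":0,"ty":0,"tz":-0.6,"spin":0}]}}

```text
time_s: 18.3
position: [0.4219, -0.3825, 0.1317]
tcp_rot: [[0.908, -0.418, 0.001], [-0.418, -0.908, -0.001], [0.002, 0.001, -1.0]]
force: [0.3, -0.5, -1.1]
opening: 0.05
grasp_force: 30.0
```

```bash
python3 -c "
from h import *
x,y=case(.0015,.0575);print(x,y)
go(x,y,.13,-86.7,18)"
```

```text
0.5215218383876401 0.22629207024695086
now 18.3 [ 0.4219 -0.3825  0.1317] h -114.71 F [ 0.3 -0.5 -1.1] op 0.05 gf 30.0 tilt [ 0.001 -0.001]
[[-0.18, -0.66, 0.0, -0.31], [-0.16, -0.67, 0.0, -0.31], [-0.15, -0.67, 0.0, -0.31], [-0.13, -0.67, 0.0, -0.31], [-0.11, -0.68, 0.0, -0.31], [-0.09, -0.68, 0.0, -0.31], [-0.07, -0.68, 0.0, -0.31], [-0.05, -0.68, 0.0, -0.31], [-0.04, -0.68, 0.0, -0.31], [-0.02, -0.69, 0.0, -0.31], [0.0, -0.69, 0.0, -0.31], [0.02, -0.69, 0.0, -0.31], [0.04, -0.68, 0.0, -0.31], [0.06, -0.68, 0.0, -0.31], [0.08, -0.68, 0.0, -0.31], [0.09, -0.68, 0.0, -0.31], [0.11, -0.68, 0.0, -0.31], [0.13, -0.67, 0.0, -0.31]]
```

{"name": "play_rows", "arguments": {"moves": [{"gripper":0.4,"tx":-0.18,"ty":-0.66,"tz":0,"spin":-0.31},{"gripper":0.4,"tx":-0.16,"ty":-0.67,"tz":0,"spin":-0.31},{"gripper":0.4,"tx":-0.15,"ty":-0.67,"tz":0,"spin":-0.31},{"gripper":0.4,"tx":-0.13,"ty":-0.67,"tz":0,"spin":-0.31},{"gripper":0.4,"tx":-0.11,"ty":-0.68,"tz":0,"spin":-0.31},{"gripper":0.4,"tx":-0.09,"ty":-0.68,"tz":0,"spin":-0.31},{"gripper":0.4,"tx":-0.07,"ty":-0.68,"tz":0,"spin":-0.31},{"gripper":0.4,"tx":-0.05,"ty":-0.68,"tz":0,"spin":-0.31},{"gripper":0.4,"tx":-0.04,"ty":-0.68,"tz":0,"spin":-0.31},{"gripper":0.4,"tx":-0.02,"ty":-0.69,"tz":0,"spin":-0.31},{"gripper":0.4,"tx":0,"ty":-0.69,"tz":0,"spin":-0.31},{"gripper":0.4,"tx":0.02,"ty":-0.69,"tz":0,"spin":-0.31}]}}

```text
time_s: 19.8
position: [0.4884, 0.0252, 0.13]
tcp_rot: [[0.994, -0.106, 0.001], [-0.106, -0.994, -0.0], [0.001, 0.0, -1.0]]
force: [-0.5, -0.2, 0.3]
opening: 0.0496
grasp_force: 30.0
```

{"name": "play_rows", "arguments": {"moves": [{"gripper":0.4,"tx":0.04,"ty":-0.68,"tz":0,"spin":-0.31},{"gripper":0.4,"tx":0.06,"ty":-0.68,"tz":0,"spin":-0.31},{"gripper":0.4,"tx":0.08,"ty":-0.68,"tz":0,"spin":-0.31},{"gripper":0.4,"tx":0.09,"ty":-0.68,"tz":0,"spin":-0.31},{"gripper":0.4,"tx":0.11,"ty":-0.68,"tz":0,"spin":-0.31},{"gripper":0.4,"tx":0.13,"ty":-0.67,"tz":0,"spin":-0.31},{"gripper":0.4,"tx":0,"ty":0,"tz":0,"spin":0}]}}

```text
time_s: 20.68
position: [0.5222, 0.2286, 0.13]
tcp_rot: [[0.998, 0.058, 0.001], [0.058, -0.998, 0.001], [0.001, -0.001, -1.0]]
force: [-0.4, 0.1, -0.1]
opening: 0.0495
grasp_force: 30.0
```

```bash
python3 -c "
from h import *
p=arm.get_state()['position']
wfit(p[0],p[1],3,z=p[2]+.006,name='wf4')
go(.5215,.226,.026,-86.7,4)"
```

```text
wfit 0.5224 0.2289 [180. 180.] 90.0
wfit 0.5529 0.2941 [49. 88.] 0.0
now 20.725 [0.5216 0.2272 0.1297] h -86.72 F [-0.2 -0.8 -0.6] op 0.0497 gf 30.0 tilt [ 0. -0.]
(4, 'x', [-0.001, 0.006, 0.518, -0.001])
```

{"name": "play_rows", "arguments": {"moves": [{"gripper":0.4,"tx":0,"ty":0.01,"tz":0.8,"spin":0},{"gripper":0.4,"tx":0,"ty":0,"tz":0.8,"spin":0},{"gripper":0.4,"tx":0,"ty":0,"tz":0.35,"spin":0},{"gripper":0.4,"tx":0,"ty":0,"tz":0.14,"spin":0},{"gripper":0.4,"tx":0,"ty":0,"tz":0,"spin":0},{"gripper":0.66,"tx":0,"ty":0,"tz":0,"spin":0},{"gripper":0.66,"tx":0,"ty":0,"tz":0,"spin":0},{"gripper":0.66,"tx":0,"ty":0,"tz":0,"spin":0},{"gripper":0.66,"tx":0,"ty":0,"tz":-0.4,"spin":0},{"gripper":0.66,"tx":0,"ty":0,"tz":-0.8,"spin":0},{"gripper":0.66,"tx":0,"ty":0,"tz":-0.8,"spin":0}]}}

```text
time_s: 22.1
position: [0.5214, 0.226, 0.1256]
tcp_rot: [[0.998, 0.056, -0.001], [0.056, -0.998, -0.0], [-0.001, 0.0, -1.0]]
force: [1.2, -0.3, -0.4]
opening: 0.0582
grasp_force: 0.0
```

```bash
python3 -c "
from h import *
p=arm.get_state()['position']
cp=arm.camera_params('wrist');I=arm.capture('wrist')[:,:,::-1]
cv2.imwrite('pics/w5.png',top(cp,I,.02,.4,.65,.04,.3,.5))
go(.429,-.122,.13,-90,12);find(2)"
```

```text
now 22.15 [0.5246 0.2271 0.1309] h -86.8 F [ 1.4 -0.6  3.2] op 0.0577 gf 0.0 tilt [0.007 0.002]
[[-0.19, 0.57, 0.0, 0.05], [-0.19, 0.57, 0.0, 0.05], [-0.19, 0.57, 0.0, 0.05], [-0.18, 0.57, 0.0, 0.05], [-0.18, 0.58, 0.0, 0.05], [-0.18, 0.58, 0.0, 0.05], [-0.18, 0.58, 0.0, 0.05], [-0.17, 0.58, 0.0, 0.05], [-0.17, 0.58, 0.0, 0.05], [-0.17, 0.58, 0.0, 0.05], [-0.16, 0.58, 0.0, 0.05], [-0.16, 0.58, 0.0, 0.05]]
scene 0.428 -0.237 [91. 55.] 72.3
scene 0.414 -0.12 [54. 57.] 87.4
side 0.425 -0.241 [83. 51.] 72.5
side 0.427 -0.124 [81. 52.] 90.0
```

View pics/w5.png

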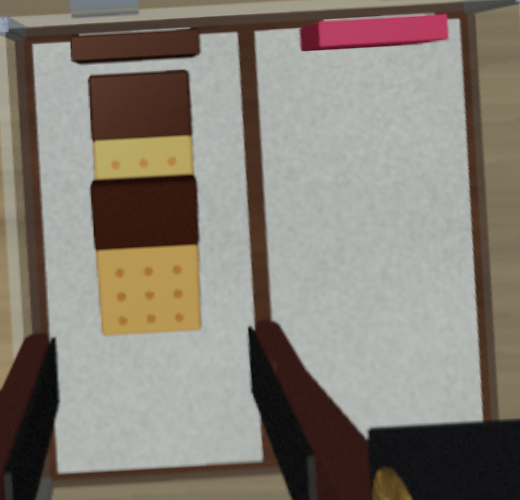

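The cocoa row is good: dip ends at rows 71 and 178 at 0.5 mm/px, so about 53 mm apart, straight and upper over lower. Pink next, nearest first. One pink was not detected this time, so I'll check it later.

{"name": "play_rows", "arguments": {"moves": [{"gripper":1,"tx":-0.19,"ty":0.57,"tz":0,"spin":0.05},{"gripper":1,"tx":-0.19,"ty":0.57,"tz":0,"spin":0.05},{"gripper":1,"tx":-0.19,"ty":0.57,"tz":0,"spin":0.05},{"gripper":1,"tx":-0.18,"ty":0.57,"tz":0,"spin":0.05},{"gripper":1,"tx":-0.18,"ty":0.58,"tz":0,"spin":0.05},{"gripper":1,"tx":-0.18,"ty":0.58,"tz":0,"spin":0.05},{"gripper":1,"tx":-0.18,"ty":0.58,"tz":0,"spin":0.05},{"gripper":1,"tx":-0.17,"ty":0.58,"tz":0,"spin":0.05},{"gripper":1,"tx":-0.17,"ty":0.58,"tz":0,"spin":0.05},{"gripper":1,"tx":-0.17,"ty":0.58,"tz":0,"spin":0.05},{"gripper":1,"tx":-0.16,"ty":0.58,"tz":0,"spin":0.05},{"gripper":1,"tx":-0.16,"ty":0.58,"tz":0,"spin":0.05}]}}

```text
time_s: 23.75
position: [0.4254, -0.1236, 0.1236]
tcp_rot: [[1.0, 0.003, -0.002], [0.003, -1.0, 0.001], [-0.002, -0.001, -1.0]]
force: [0.3, 0.6, -0.1]
opening: 0.0881
grasp_force: 0.0
```

```bash
sed -i 's/\.375,\.65,-\.44,-\.06/.37,.68,-.47,-.04/;s/\.65-cy/.68-cy/;s/-\.06-cx/-.04-cx/' h.py; python3 -c "
from h import *
wfit(.429,-.122,0,name='wf6')
go(.429,-.122,.0095,-90,4);find(3)"
```

```text
wfit 0.429 -0.1217 [180. 180.] 90.0
wfit 0.432 -0.122 [80. 50.] 90.0
now 23.8 [ 0.4252 -0.1262  0.1236] h -89.83 F [-1.1 -1.5 -0.6] op 0.0878 gf 0.0 tilt [-0.002 -0.001]
(4, 'x', [0.019, -0.021, 0.571, 0.008])
scene 0.67 -0.224 [ 20. 367.] 90.0
scene 0.51 -0.442 [280.  54.] 90.0
scene 0.428 -0.237 [91. 55.] 72.4
scene 0.415 -0.12 [55. 55.] 90.0
side 0.425 -0.241 [82. 51.] 72.5
```

{"name": "play_rows", "arguments": {"moves": [{"gripper":1,"tx":0.08,"ty":-0.05,"tz":0.8,"spin":0},{"gripper":1,"tx":0,"ty":0,"tz":0.8,"spin":0},{"gripper":1,"tx":0,"ty":0,"tz":0.4,"spin":0},{"gripper":1,"tx":0,"ty":0,"tz":0.28,"spin":0},{"gripper":1,"tx":0,"ty":0,"tz":0,"spin":0},{"gripper":0.4,"tx":0,"ty":0,"tz":0,"spin":0},{"gripper":0.4,"tx":0,"ty":0,"tz":0,"spin":0},{"gripper":0.4,"tx":0,"ty":0,"tz":0,"spin":0},{"gripper":0.4,"tx":0,"ty":0,"tz":0,"spin":0},{"gripper":0.4,"tx":0,"ty":0,"tz":0,"spin":0}]}}

```text
time_s: 25.15
position: [0.4309, -0.1208, 0.011]
tcp_rot: [[1.0, 0.003, 0.001], [0.003, -1.0, -0.0], [0.001, 0.0, -1.0]]
force: [-1.0, 0.3, 4.5]
opening: 0.0495
grasp_force: 30.0
```

{"name": "play_rows", "arguments": {"moves": [{"gripper":0.4,"tx":0,"ty":0,"tz":-0.3,"spin":0},{"gripper":0.4,"tx":0,"ty":0,"tz":-0.7,"spin":0},{"gripper":0.4,"tx":0,"ty":0,"tz":-0.8,"spin":0},{"gripper":0.4,"tx":0,"ty":0,"tz":-0.6,"spin":0}]}}

```text
time_s: 25.65
position: [0.4308, -0.1207, 0.1321]
tcp_rot: [[1.0, 0.003, 0.001], [0.003, -1.0, -0.0], [0.001, 0.0, -1.0]]
force: [1.0, 0.1, -0.5]
opening: 0.0497
grasp_force: 30.0
```

```bash
python3 -c "
from h import *
go(*case(.0535,-.0575),.13,-86.7,9);find(4)"
```

```text
now 25.65 [ 0.4308 -0.1207  0.1321] h -89.82 F [ 1.   0.1 -0.5] op 0.0497 gf 30.0 tilt [ 0.001 -0.   ]
[[0.33, -0.52, 0.0, -0.07], [0.34, -0.52, 0.0, -0.07], [0.34, -0.52, 0.0, -0.07], [0.34, -0.52, 0.0, -0.07], [0.35, -0.51, 0.0, -0.07], [0.35, -0.51, 0.0, -0.07], [0.35, -0.51, 0.0, -0.07], [0.36, -0.51, 0.0, -0.07], [0.36, -0.5, 0.0, -0.07]]
scene 0.67 -0.224 [ 20. 367.] 90.0
scene 0.51 -0.442 [279.  54.] 90.0
scene 0.428 -0.237 [91. 55.] 72.3
side 0.491 -0.058 [241.  36.] 90.0
side 0.425 -0.241 [83. 51.] 72.2
```

{"name": "play_rows", "arguments": {"moves": [{"gripper":0.4,"tx":0.33,"ty":-0.52,"tz":0,"spin":-0.07},{"gripper":0.4,"tx":0.34,"ty":-0.52,"tz":0,"spin":-0.07},{"gripper":0.4,"tx":0.34,"ty":-0.52,"tz":0,"spin":-0.07},{"gripper":0.4,"tx":0.34,"ty":-0.52,"tz":0,"spin":-0.07},{"gripper":0.4,"tx":0.35,"ty":-0.51,"tz":0,"spin":-0.07},{"gripper":0.4,"tx":0.35,"ty":-0.51,"tz":0,"spin":-0.07},{"gripper":0.4,"tx":0.35,"ty":-0.51,"tz":0,"spin":-0.07},{"gripper":0.4,"tx":0.36,"ty":-0.51,"tz":0,"spin":-0.07},{"gripper":0.4,"tx":0.36,"ty":-0.5,"tz":0,"spin":-0.07},{"gripper":0.4,"tx":0,"ty":0,"tz":0,"spin":0},{"gripper":0.4,"tx":0,"ty":0,"tz":0,"spin":0}]}}

```text
time_s: 27.12
position: [0.5789, 0.1141, 0.1293]
tcp_rot: [[0.998, 0.058, -0.003], [0.058, -0.998, -0.001], [-0.003, 0.001, -1.0]]
force: [-0.3, -0.2, -1.2]
opening: 0.0495
grasp_force: 30.0
```

```bash
python3 -c "
from h import *
go(*case(.0535,-.0575),.016,-86.7,3)
I=cv2.imread('pics/scene4.png');cv2.imwrite('pics/s4.png',cv2.resize(I[130:240,170:350],None,fx=4,fy=4))"
```

```text
now 27.125 [0.5789 0.1141 0.1293] h -86.65 F [-0.3 -0.2 -1.2] op 0.0495 gf 30.0 tilt [-0.003 -0.001]
(3, 'x', [0.007, -0.002, 0.756, 0.003])
```

View pics/s4.png

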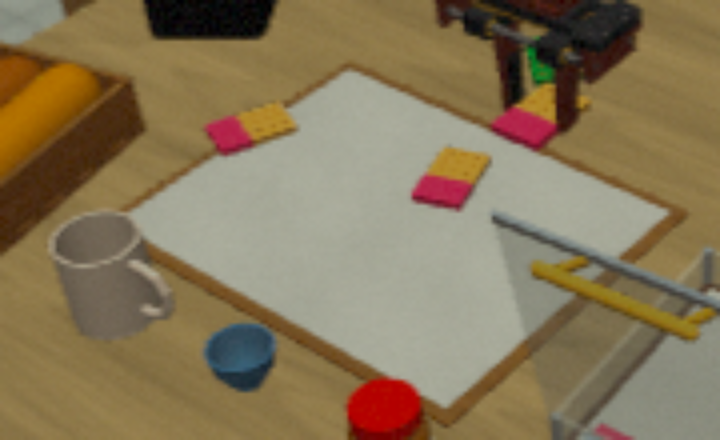

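The third pink biscuit was knocked to the board's far -y edge (crop (250,127), scene (232,162)). I'll place the held one first.

{"name": "play_rows", "arguments": {"moves": [{"gripper":0.4,"tx":0.02,"ty":0,"tz":0.8,"spin":0},{"gripper":0.4,"tx":0,"ty":0,"tz":0.8,"spin":0},{"gripper":0.4,"tx":0,"ty":0,"tz":0.5,"spin":0},{"gripper":0.4,"tx":0,"ty":0,"tz":0.17,"spin":0},{"gripper":0.4,"tx":0,"ty":0,"tz":0,"spin":0},{"gripper":0.66,"tx":0,"ty":0,"tz":0,"spin":0},{"gripper":0.66,"tx":0,"ty":0,"tz":0,"spin":0},{"gripper":0.66,"tx":0,"ty":0,"tz":-0.4,"spin":0},{"gripper":0.66,"tx":0,"ty":0,"tz":-0.8,"spin":0},{"gripper":0.66,"tx":0,"ty":0,"tz":-0.9,"spin":0},{"gripper":0.66,"tx":0,"ty":0,"tz":-0.2,"spin":0},{"gripper":0.66,"tx":0,"ty":0,"tz":0,"spin":0}]}}

```text
time_s: 28.62
position: [0.5816, 0.1148, 0.1329]
tcp_rot: [[0.998, 0.058, 0.002], [0.058, -0.998, 0.0], [0.002, 0.0, -1.0]]
force: [-0.4, 0.8, 0.2]
opening: 0.058
grasp_force: 0.0
```

```bash
python3 -c "
from h import *
wfit(.58,.1144,3,z=.02,name='wf7')
go(.4265,-.239,.13,-72.3,12)"
```

```text
wfit 0.5663 0.0445 [153.  38.] 88.3
wfit 0.5897 0.1151 [94. 64.] 86.5
wfit 0.5632 0.1829 [146.  43.] 90.0
now 28.675 [0.5807 0.1147 0.1317] h -86.66 F [0.5 0.9 0.2] op 0.0581 gf 0.0 tilt [-0.001 -0.   ]
[[-0.29, 0.57, 0.0, -0.24], [-0.3, 0.57, 0.0, -0.24], [-0.31, 0.56, 0.0, -0.24], [-0.33, 0.55, 0.0, -0.24], [-0.34, 0.55, 0.0, -0.24], [-0.35, 0.54, 0.0, -0.24], [-0.36, 0.53, 0.0, -0.24], [-0.37, 0.53, 0.0, -0.24], [-0.38, 0.52, 0.0, -0.24], [-0.39, 0.51, 0.0, -0.24], [-0.4, 0.5, 0.0, -0.24], [-0.41, 0.49, 0.0, -0.24]]
```

Pink 1 is placed at case x≈0.056, about 3 mm clear of the tag. Go for pink 2.

{"name": "play_rows", "arguments": {"moves": [{"gripper":1,"tx":-0.29,"ty":0.57,"tz":0,"spin":-0.24},{"gripper":1,"tx":-0.3,"ty":0.57,"tz":0,"spin":-0.24},{"gripper":1,"tx":-0.31,"ty":0.56,"tz":0,"spin":-0.24},{"gripper":1,"tx":-0.33,"ty":0.55,"tz":0,"spin":-0.24},{"gripper":1,"tx":-0.34,"ty":0.55,"tz":0,"spin":-0.24},{"gripper":1,"tx":-0.35,"ty":0.54,"tz":0,"spin":-0.24},{"gripper":1,"tx":-0.36,"ty":0.53,"tz":0,"spin":-0.24},{"gripper":1,"tx":-0.37,"ty":0.53,"tz":0,"spin":-0.24},{"gripper":1,"tx":-0.38,"ty":0.52,"tz":0,"spin":-0.24},{"gripper":1,"tx":-0.39,"ty":0.51,"tz":0,"spin":-0.24},{"gripper":1,"tx":-0.4,"ty":0.5,"tz":0,"spin":-0.24},{"gripper":1,"tx":-0.41,"ty":0.49,"tz":0,"spin":-0.24}]}}

```text
time_s: 30.18
position: [0.4263, -0.2389, 0.1304]
tcp_rot: [[0.952, 0.305, -0.003], [0.305, -0.952, 0.002], [-0.002, -0.003, -1.0]]
force: [-0.3, -0.3, -0.1]
opening: 0.0874
grasp_force: 0.0
```

{"name": "play_rows", "arguments": {"moves": [{"gripper":1,"tx":0,"ty":0,"tz":0,"spin":0},{"gripper":1,"tx":0,"ty":0,"tz":0,"spin":0}]}}

```text
time_s: 30.42
position: [0.4272, -0.2378, 0.1311]
tcp_rot: [[0.953, 0.304, -0.002], [0.304, -0.953, 0.002], [-0.001, -0.002, -1.0]]
force: [0.4, 0.3, 0.2]
opening: 0.0876
grasp_force: 0.0
```

```bash
python3 -c "
from h import *
wfit(.4265,-.239,0,name='wf8')
go(.428,-.2395,.0095,-72.3,1)"
```

```text
wfit 0.43 -0.2385 [80. 50.] 72.3
wfit 0.3502 -0.2387 [ 26. 180.] 90.0
now 30.475 [ 0.4275 -0.2377  0.1314] h -72.27 F [-0.8  0.3 -0. ] op 0.088 gf 0.0 tilt [-0.001  0.001]
[[-0.0, 0.04, 2.44, 0.01]]
```

{"name": "play_rows", "arguments": {"moves": [{"gripper":1,"tx":0.03,"ty":0.02,"tz":0.8,"spin":0},{"gripper":1,"tx":0,"ty":0,"tz":0.8,"spin":0},{"gripper":1,"tx":0,"ty":0,"tz":0.5,"spin":0},{"gripper":1,"tx":0,"ty":0,"tz":0.33,"spin":0},{"gripper":1,"tx":0,"ty":0,"tz":0,"spin":0},{"gripper":0.4,"tx":0,"ty":0,"tz":0,"spin":0},{"gripper":0.4,"tx":0,"ty":0,"tz":0,"spin":0},{"gripper":0.4,"tx":0,"ty":0,"tz":0,"spin":0},{"gripper":0.4,"tx":0,"ty":0,"tz":0,"spin":0},{"gripper":0.4,"tx":0,"ty":0,"tz":0,"spin":0}]}}

```text
time_s: 31.72
position: [0.4298, -0.2395, 0.011]
tcp_rot: [[0.952, 0.305, 0.0], [0.305, -0.952, -0.0], [0.0, 0.001, -1.0]]
force: [0.0, 0.6, 3.6]
opening: 0.0494
grasp_force: 30.0
```

{"name": "play_rows", "arguments": {"moves": [{"gripper":0.4,"tx":0,"ty":0,"tz":-0.3,"spin":0},{"gripper":0.4,"tx":0,"ty":0,"tz":-0.7,"spin":0},{"gripper":0.4,"tx":0,"ty":0,"tz":-0.8,"spin":0},{"gripper":0.4,"tx":0,"ty":0,"tz":-0.6,"spin":0}]}}

```text
time_s: 32.22
position: [0.4299, -0.2396, 0.1331]
tcp_rot: [[0.952, 0.305, 0.001], [0.305, -0.952, -0.001], [0.001, 0.001, -1.0]]
force: [0.1, 0.7, 0.1]
opening: 0.0495
grasp_force: 30.0
```

```bash
python3 -c "
from h import *
x,y=case(.003,-.0575);print(x,y)
go(x,y,.13,-86.7,12)"
```

```text
0.5295708533413956 0.11156429088086088
now 32.225 [ 0.4299 -0.2396  0.1331] h -72.26 F [0.1 0.7 0.1] op 0.0495 gf 30.0 tilt [ 0.001 -0.001]
[[0.34, -0.51, 0.01, 0.24], [0.33, -0.51, 0.01, 0.24], [0.31, -0.52, 0.01, 0.24], [0.3, -0.53, 0.01, 0.24], [0.29, -0.53, 0.01, 0.24], [0.28, -0.54, 0.01, 0.24], [0.27, -0.55, 0.01, 0.24], [0.26, -0.55, 0.01, 0.24], [0.25, -0.56, 0.01, 0.24], [0.24, -0.56, 0.01, 0.24], [0.22, -0.57, 0.01, 0.24], [0.21, -0.57, 0.01, 0.24]]
```

{"name": "play_rows", "arguments": {"moves": [{"gripper":0.4,"tx":0.34,"ty":-0.51,"tz":0,"spin":0.24},{"gripper":0.4,"tx":0.33,"ty":-0.51,"tz":0,"spin":0.24},{"gripper":0.4,"tx":0.31,"ty":-0.52,"tz":0,"spin":0.24},{"gripper":0.4,"tx":0.3,"ty":-0.53,"tz":0,"spin":0.24},{"gripper":0.4,"tx":0.29,"ty":-0.53,"tz":0,"spin":0.24},{"gripper":0.4,"tx":0.28,"ty":-0.54,"tz":0,"spin":0.24},{"gripper":0.4,"tx":0.27,"ty":-0.55,"tz":0,"spin":0.24},{"gripper":0.4,"tx":0.26,"ty":-0.55,"tz":0,"spin":0.24},{"gripper":0.4,"tx":0.25,"ty":-0.56,"tz":0,"spin":0.24},{"gripper":0.4,"tx":0.24,"ty":-0.56,"tz":0,"spin":0.24},{"gripper":0.4,"tx":0.22,"ty":-0.57,"tz":0,"spin":0.24},{"gripper":0.4,"tx":0.21,"ty":-0.57,"tz":0,"spin":0.24}]}}

```text
time_s: 33.72
position: [0.5291, 0.1133, 0.1315]
tcp_rot: [[0.998, 0.058, 0.0], [0.058, -0.998, -0.0], [0.0, 0.0, -1.0]]
force: [-0.3, -0.1, 0.1]
opening: 0.0494
grasp_force: 30.0
```

{"name": "play_rows", "arguments": {"moves": [{"gripper":0.4,"tx":0,"ty":0,"tz":0,"spin":0},{"gripper":0.4,"tx":0,"ty":0,"tz":0,"spin":0}]}}

```text
time_s: 33.98
position: [0.5286, 0.1119, 0.131]
tcp_rot: [[0.998, 0.059, -0.0], [0.059, -0.998, -0.001], [-0.0, 0.001, -1.0]]
force: [-0.2, -0.4, -0.3]
opening: 0.0496
grasp_force: 30.0
```

```bash
python3 -c "
from h import *
x,y=case(.003,-.0575)
go(x,y,.0265,-86.7,1)
cp=arm.camera_params('wrist');I=arm.capture('wrist')[:,:,::-1]
cv2.imwrite('pics/w9.png',I)
"
```

```text
now 33.975 [0.5286 0.1119 0.131 ] h -86.62 F [-0.2 -0.4 -0.3] op 0.0496 gf 30.0 tilt [-0.    -0.001]
[[0.02, 0.01, 2.09, 0.02]]
```

View pics/w9.png

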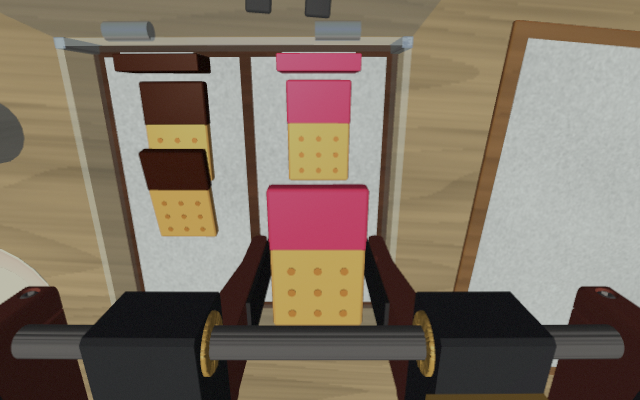

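The wrist view shows the cocoa row well shingled at (175,130)/(180,190), pink 1 flat near its tag at (318,130), and the held pink 2 aligned. Lower and release.

{"name": "play_rows", "arguments": {"moves": [{"gripper":0.4,"tx":0,"ty":0,"tz":0.8,"spin":0},{"gripper":0.4,"tx":0,"ty":0,"tz":0.8,"spin":0},{"gripper":0.4,"tx":0,"ty":0,"tz":0.35,"spin":0},{"gripper":0.4,"tx":0,"ty":0,"tz":0.14,"spin":0},{"gripper":0.4,"tx":0,"ty":0,"tz":0,"spin":0},{"gripper":0.66,"tx":0,"ty":0,"tz":0,"spin":0},{"gripper":0.66,"tx":0,"ty":0,"tz":0,"spin":0},{"gripper":0.66,"tx":0,"ty":0,"tz":0,"spin":0},{"gripper":0.66,"tx":0,"ty":0,"tz":-0.4,"spin":0},{"gripper":0.66,"tx":0,"ty":0,"tz":-0.8,"spin":0},{"gripper":0.66,"tx":0,"ty":0,"tz":-0.9,"spin":0},{"gripper":0.66,"tx":0,"ty":0,"tz":0,"spin":0}]}}

```text
time_s: 35.52
position: [0.532, 0.1127, 0.1347]
tcp_rot: [[0.998, 0.058, 0.008], [0.058, -0.998, 0.001], [0.008, -0.0, -1.0]]
force: [0.2, -0.4, -0.7]
opening: 0.0578
grasp_force: 0.0
```

```bash
python3 -c "
from h import *
cp=arm.camera_params('wrist');I=arm.capture('wrist')[:,:,::-1]
cv2.imwrite('pics/w10.png',top(cp,I,.02,.4,.65,.04,.3,.5))
cs=arm.camera_params('scene')
print(onz(cs,[[232.5,161.8],[228,163.5],[237,160.5]],.016))
# side view of the knocked biscuit: saturated pink blobs
for nm in('scene','side'):
    c=arm.camera_params(nm);J=arm.capture(nm)[:,:,::-1];T=top(c,J,.016,.35,.7,-.56,-.3);H=cv2.cvtColor(T,cv2.COLOR_BGR2HSV)
    for t,m in(('pink',(H[:,:,0]>160)&(H[:,:,1]>130)),('gold',(H[:,:,0]>15)&(H[:,:,0]<30)&(H[:,:,1]>120)&(H[:,:,2]>130))):
        k,l,st,ce=cv2.connectedComponentsWithStats(m.astype(np.uint8))
        for i in range(1,k):
            if st[i,4]>300:
                r=cv2.minAreaRect(np.argwhere(l==i)[:,::-1].astype(np.int32));print(nm,t,st[i,4],round(.7-r[0][1]/1e3,3),round(-.3-r[0][0]/1e3,3),np.round(r[1]),round(r[2],1))
    cv2.imwrite(f'pics/t_{nm}.png',T)
cv2.imwrite('pics/tt.png',cv2.resize(np.hstack([cv2.imread('pics/t_scene.png'),cv2.imread('pics/t_side.png')]),None,fx=1.5,fy=1.5))
go(.5,-.44,.16,-113,18)
"
```

```text
[[ 0.48299681 -0.4505723   0.016     ]
 [ 0.50131219 -0.45697432  0.016     ]
 [ 0.46645057 -0.44211573  0.016     ]]
scene pink 1802 0.504 -0.462 [60. 32.] 25.2
scene gold 737 0.69 -0.332 [64. 19.] 1.5
scene gold 25239 0.525 -0.487 [349. 145.] 90.0
side pink 1468 0.5 -0.469 [50. 30.] 23.7
side gold 811 0.628 -0.537 [149.   8.] 78.1
side gold 873 0.655 -0.551 [90. 18.] 90.0
side gold 2582 0.638 -0.414 [217. 103.] 34.2
side gold 1944 0.498 -0.546 [100.  27.] 90.0
side gold 2446 0.46 -0.456 [58. 48.] 23.2
now 35.675 [0.5283 0.1123 0.1306] h -86.65 F [-1.1 -0.2  0.1] op 0.0579 gf 0.0 tilt [-0.001 -0.   ]
[[-0.07, 0.61, -0.03, 0.29], [-0.05, 0.61, -0.03, 0.29], [-0.04, 0.61, -0.03, 0.29], [-0.02, 0.61, -0.03, 0.29], [-0.0, 0.61, -0.03, 0.29], [0.01, 0.61, -0.03, 0.29], [0.03, 0.61, -0.03, 0.29], [0.04, 0.61, -0.03, 0.29], [0.06, 0.61, -0.03, 0.29], [0.07, 0.61, -0.03, 0.29], [0.09, 0.61, -0.03, 0.29], [0.1, 0.61, -0.03, 0.29], [0.12, 0.6, -0.03, 0.29], [0.14, 0.6, -0.03, 0.29], [0.15, 0.6, -0.03, 0.29], [0.17, 0.59, -0.03, 0.29], [0.18, 0.59, -0.03, 0.29], [0.2, 0.58, -0.03, 0.29]]
```

View pics/tt.png

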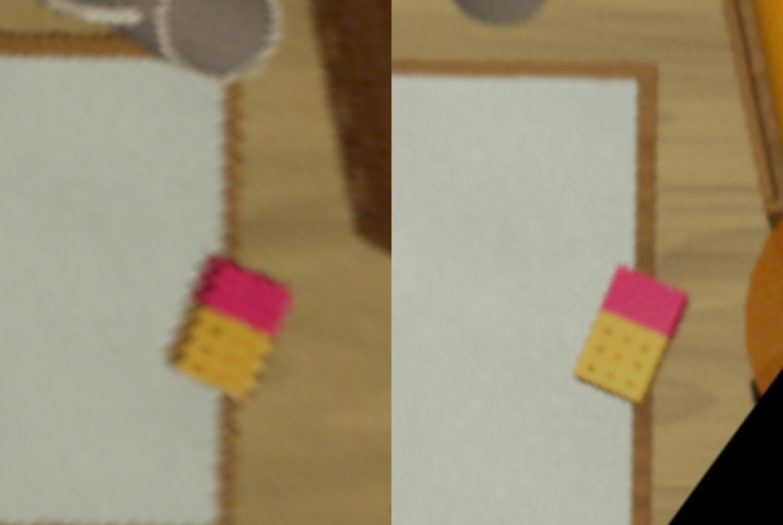

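```bash
python3 -c "
from h import *
cs=arm.camera_params('scene');cd=arm.camera_params('side')
print(onz(cs,[[240,135],[207,138],[205,161],[165,193],[103,170]],0).round(3).tolist())
print(onz(cs,[[205,153],[165,180]],.05).round(3).tolist())
print(onz(cd,[[490,378],[537,306]],.03).round(3).tolist(),onz(cd,[[430,395],[500,378],[530,395]],.3).round(3).tolist(), onz(cs,[[190,55],[231,55]],.3).round(3).tolist())
S=cv2.imread('pics/scene4.png');print(cv2.imwrite('pics/g.png',np.vstack([cv2.resize(S[30:200,95:260],None,fx=2,fy=2), cv2.resize(cv2.imread('pics/w10.png')[0:340,60:],(330,240))])))
"
```

```text
[[0.306, -0.59, 0.0], [0.406, -0.693, 0.0], [0.529, -0.566, 0.0], [0.75, -0.532, 0.0], [0.802, -0.855, 0.0]]
[[0.533, -0.545, 0.05], [0.733, -0.532, 0.05]]
[[0.547, -0.575, 0.03], [0.784, -0.52, 0.03]] [[0.295, -0.576, 0.3], [0.407, -0.624, 0.3], [0.424, -0.672, 0.3]] [[0.292, -0.832, 0.3], [0.196, -0.685, 0.3]]
True
```

View pics/g.png

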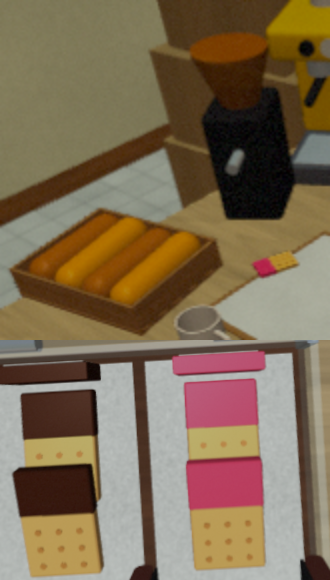

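Both rows look right (dip ends about 54 mm apart in pink). The tray edge is at y≈-0.55 and 50 mm high, and the grinder starts at (0.31,-0.59). The gripper body clears both. Go to the knocked pink biscuit.

```bash
python3 -c "
from h import *
go(.477,-.4615,.15,-113.5,18)"
```

```text
now 35.675 [0.5283 0.1123 0.1306] h -86.65 F [-1.1 -0.2  0.1] op 0.0579 gf 0.0 tilt [-0.001 -0.   ]
[[-0.09, 0.63, -0.02, 0.3], [-0.08, 0.64, -0.02, 0.3], [-0.06, 0.64, -0.02, 0.3], [-0.04, 0.64, -0.02, 0.3], [-0.03, 0.64, -0.02, 0.3], [-0.01, 0.64, -0.02, 0.3], [0.01, 0.64, -0.02, 0.3], [0.02, 0.64, -0.02, 0.3], [0.04, 0.64, -0.02, 0.3], [0.06, 0.64, -0.02, 0.3], [0.07, 0.64, -0.02, 0.3], [0.09, 0.63, -0.02, 0.3], [0.1, 0.63, -0.02, 0.3], [0.12, 0.63, -0.02, 0.3], [0.14, 0.63, -0.02, 0.3], [0.15, 0.62, -0.02, 0.3], [0.17, 0.62, -0.02, 0.3], [0.19, 0.61, -0.02, 0.3]]
```

{"name": "play_rows", "arguments": {"moves": [{"gripper":0.9,"tx":-0.09,"ty":0.63,"tz":-0.02,"spin":0.3},{"gripper":0.9,"tx":-0.08,"ty":0.64,"tz":-0.02,"spin":0.3},{"gripper":0.9,"tx":-0.06,"ty":0.64,"tz":-0.02,"spin":0.3},{"gripper":0.9,"tx":-0.04,"ty":0.64,"tz":-0.02,"spin":0.3},{"gripper":0.9,"tx":-0.03,"ty":0.64,"tz":-0.02,"spin":0.3},{"gripper":0.9,"tx":-0.01,"ty":0.64,"tz":-0.02,"spin":0.3},{"gripper":0.9,"tx":0.01,"ty":0.64,"tz":-0.02,"spin":0.3},{"gripper":0.9,"tx":0.02,"ty":0.64,"tz":-0.02,"spin":0.3},{"gripper":0.9,"tx":0.04,"ty":0.64,"tz":-0.02,"spin":0.3},{"gripper":0.9,"tx":0.06,"ty":0.64,"tz":-0.02,"spin":0.3},{"gripper":0.9,"tx":0.07,"ty":0.64,"tz":-0.02,"spin":0.3},{"gripper":0.9,"tx":0.09,"ty":0.63,"tz":-0.02,"spin":0.3}]}}

```text
time_s: 37.17
position: [0.4938, -0.271, 0.1413]
tcp_rot: [[0.967, -0.254, -0.003], [-0.254, -0.967, 0.002], [-0.003, -0.001, -1.0]]
force: [-0.8, 0.1, 0.0]
opening: 0.0793
grasp_force: 0.0
```

{"name": "play_rows", "arguments": {"moves": [{"gripper":0.9,"tx":0.1,"ty":0.63,"tz":-0.02,"spin":0.3},{"gripper":0.9,"tx":0.12,"ty":0.63,"tz":-0.02,"spin":0.3},{"gripper":0.9,"tx":0.14,"ty":0.63,"tz":-0.02,"spin":0.3},{"gripper":0.9,"tx":0.15,"ty":0.62,"tz":-0.02,"spin":0.3},{"gripper":0.9,"tx":0.17,"ty":0.62,"tz":-0.02,"spin":0.3},{"gripper":0.9,"tx":0.19,"ty":0.61,"tz":-0.02,"spin":0.3},{"gripper":0.9,"tx":0,"ty":0,"tz":0,"spin":0},{"gripper":0.9,"tx":0,"ty":0,"tz":0,"spin":0}]}}

```text
time_s: 38.17
position: [0.4766, -0.4605, 0.1475]
tcp_rot: [[0.916, -0.401, -0.002], [-0.401, -0.916, 0.003], [-0.003, -0.002, -1.0]]
force: [0.6, 0.3, 0.4]
opening: 0.079
grasp_force: 0.0
```

```bash
python3 -c "
from h import *
go(.477,-.4615,.0095,-113.5,1)
cp=arm.camera_params('wrist');J=arm.capture('wrist')[:,:,::-1];T=top(cp,J,.016,.42,.54,-.53,-.39,.25);H=cv2.cvtColor(cv2.GaussianBlur(T,(5,5),0),cv2.COLOR_BGR2HSV)
print(np.percentile(H[:,:,1],[10,50,90]))
for t,m in(('pink',(H[:,:,0]>160)&(H[:,:,1]>130)),('gold',(H[:,:,0]>12)&(H[:,:,0]<30)&(H[:,:,1]>115)&(H[:,:,2]>120))):
    k,l,st,ce=cv2.connectedComponentsWithStats(cv2.morphologyEx(m.astype(np.uint8),2,np.ones((9,9))))
    for i in range(1,k):
        if st[i,4]>4000:
            r=cv2.minAreaRect(np.argwhere(l==i)[:,::-1].astype(np.int32));print(t,round(.54-r[0][1]/4e3,4),round(-.39-r[0][0]/4e3,4),np.round(np.array(r[1])/4),round(r[2],1))
cv2.imwrite('pics/w11.png',T)"
```

```text
now 38.175 [ 0.4766 -0.4605  0.1475] h -113.65 F [0.6 0.3 0.4] op 0.079 gf 0.0 tilt [-0.002  0.003]
[[0.02, 0.01, 2.76, -0.03]]
[  6.  89. 143.]
pink 0.5041 -0.4669 [50. 33.] 23.3
gold 0.4665 -0.4511 [50. 47.] 23.6
```

{"name": "play_rows", "arguments": {"moves": [{"gripper":0.9,"tx":0.05,"ty":-0.04,"tz":0.9,"spin":0},{"gripper":0.9,"tx":0,"ty":0,"tz":0.9,"spin":0},{"gripper":0.9,"tx":0,"ty":0,"tz":0.6,"spin":0},{"gripper":0.9,"tx":0,"ty":0,"tz":0.35,"spin":0},{"gripper":0.9,"tx":0,"ty":0,"tz":0,"spin":0},{"gripper":0.4,"tx":0,"ty":0,"tz":0,"spin":0},{"gripper":0.4,"tx":0,"ty":0,"tz":0,"spin":0},{"gripper":0.4,"tx":0,"ty":0,"tz":0,"spin":0},{"gripper":0.4,"tx":0,"ty":0,"tz":0,"spin":0},{"gripper":0.4,"tx":0,"ty":0,"tz":0,"spin":0}]}}

```text
time_s: 39.48
position: [0.4808, -0.4617, 0.0126]
tcp_rot: [[0.916, -0.401, 0.001], [-0.401, -0.916, -0.001], [0.001, 0.001, -1.0]]
force: [-0.7, 0.5, 5.5]
opening: 0.049
grasp_force: 30.0
```

{"name": "play_rows", "arguments": {"moves": [{"gripper":0.4,"tx":0,"ty":0,"tz":-0.3,"spin":0},{"gripper":0.4,"tx":0,"ty":0,"tz":-0.7,"spin":0},{"gripper":0.4,"tx":0,"ty":0,"tz":-0.8,"spin":0},{"gripper":0.4,"tx":0,"ty":0,"tz":-0.7,"spin":0}]}}

```text
time_s: 39.98
position: [0.4804, -0.4614, 0.1388]
tcp_rot: [[0.916, -0.401, 0.0], [-0.401, -0.916, -0.001], [0.001, 0.001, -1.0]]
force: [-0.5, -0.3, -0.4]
opening: 0.0492
grasp_force: 30.0
```

```bash
python3 -c "
from h import *
x,y=case(-.050,-.0575);print(x,y)
go(x,y,.135,-86.7,18)"
```

```text
0.47665692853275127 0.1085449264866341
now 39.975 [ 0.4804 -0.4614  0.1388] h -113.66 F [-0.5 -0.3 -0.4] op 0.0492 gf 30.0 tilt [ 0.    -0.001]
[[-0.26, -0.58, 0.0, -0.3], [-0.24, -0.58, 0.0, -0.3], [-0.23, -0.59, 0.0, -0.3], [-0.21, -0.6, 0.0, -0.3], [-0.2, -0.6, 0.0, -0.3], [-0.18, -0.61, 0.0, -0.3], [-0.16, -0.61, 0.0, -0.3], [-0.15, -0.62, 0.0, -0.3], [-0.13, -0.62, 0.0, -0.3], [-0.12, -0.62, 0.0, -0.3], [-0.1, -0.63, 0.0, -0.3], [-0.08, -0.63, 0.0, -0.3], [-0.07, -0.63, 0.0, -0.3], [-0.05, -0.63, 0.0, -0.3], [-0.03, -0.63, 0.0, -0.3], [-0.02, -0.63, 0.0, -0.3], [-0.0, -0.63, 0.0, -0.3], [0.02, -0.63, 0.0, -0.3]]
```

{"name": "play_rows", "arguments": {"moves": [{"gripper":0.4,"tx":-0.26,"ty":-0.58,"tz":0,"spin":-0.3},{"gripper":0.4,"tx":-0.24,"ty":-0.58,"tz":0,"spin":-0.3},{"gripper":0.4,"tx":-0.23,"ty":-0.59,"tz":0,"spin":-0.3},{"gripper":0.4,"tx":-0.21,"ty":-0.6,"tz":0,"spin":-0.3},{"gripper":0.4,"tx":-0.2,"ty":-0.6,"tz":0,"spin":-0.3},{"gripper":0.4,"tx":-0.18,"ty":-0.61,"tz":0,"spin":-0.3},{"gripper":0.4,"tx":-0.16,"ty":-0.61,"tz":0,"spin":-0.3},{"gripper":0.4,"tx":-0.15,"ty":-0.62,"tz":0,"spin":-0.3},{"gripper":0.4,"tx":-0.13,"ty":-0.62,"tz":0,"spin":-0.3},{"gripper":0.4,"tx":-0.12,"ty":-0.62,"tz":0,"spin":-0.3},{"gripper":0.4,"tx":-0.1,"ty":-0.63,"tz":0,"spin":-0.3},{"gripper":0.4,"tx":-0.08,"ty":-0.63,"tz":0,"spin":-0.3}]}}

```text
time_s: 41.48
position: [0.4779, -0.08, 0.1374]
tcp_rot: [[0.995, -0.098, 0.001], [-0.098, -0.995, -0.0], [0.001, 0.0, -1.0]]
force: [1.1, 1.1, -0.5]
opening: 0.0492
grasp_force: 30.0
```

{"name": "play_rows", "arguments": {"moves": [{"gripper":0.4,"tx":-0.07,"ty":-0.63,"tz":0,"spin":-0.3},{"gripper":0.4,"tx":-0.05,"ty":-0.63,"tz":0,"spin":-0.3},{"gripper":0.4,"tx":-0.03,"ty":-0.63,"tz":0,"spin":-0.3},{"gripper":0.4,"tx":-0.02,"ty":-0.63,"tz":0,"spin":-0.3},{"gripper":0.4,"tx":0,"ty":-0.63,"tz":0,"spin":-0.3},{"gripper":0.4,"tx":0.02,"ty":-0.63,"tz":0,"spin":-0.3},{"gripper":0.4,"tx":0,"ty":0,"tz":0,"spin":0},{"gripper":0.4,"tx":0,"ty":0,"tz":0,"spin":0}]}}

```text
time_s: 42.48
position: [0.4768, 0.108, 0.137]
tcp_rot: [[0.998, 0.058, 0.0], [0.058, -0.998, -0.001], [0.0, 0.001, -1.0]]
force: [0.4, 0.1, -0.2]
opening: 0.0497
grasp_force: 30.0
```

```bash
python3 -c "
from h import *
x,y=case(-.050,-.0575)
go(x,y,.033,-86.7,1)
cp=arm.camera_params('wrist');I=arm.capture('wrist')[:,:,::-1];cv2.imwrite('pics/w12.png',I)"
```

```text
now 42.475 [0.4768 0.108  0.137 ] h -86.65 F [ 0.4  0.1 -0.2] op 0.0497 gf 30.0 tilt [ 0.    -0.001]
[[-0.0, -0.01, 2.08, 0.01]]
```

View pics/w12.png

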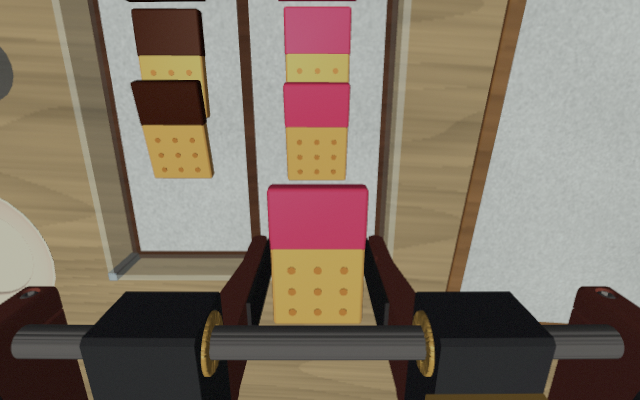

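Pink 2 is well placed and the held third is in line. Lower and release.

{"name": "play_rows", "arguments": {"moves": [{"gripper":0.4,"tx":0,"ty":0,"tz":0.8,"spin":0},{"gripper":0.4,"tx":0,"ty":0,"tz":0.8,"spin":0},{"gripper":0.4,"tx":0,"ty":0,"tz":0.35,"spin":0},{"gripper":0.4,"tx":0,"ty":0,"tz":0.13,"spin":0},{"gripper":0.4,"tx":0,"ty":0,"tz":0,"spin":0},{"gripper":0.66,"tx":0,"ty":0,"tz":0,"spin":0},{"gripper":0.66,"tx":0,"ty":0,"tz":0,"spin":0},{"gripper":0.66,"tx":0,"ty":0,"tz":0,"spin":0},{"gripper":0.66,"tx":0,"ty":0,"tz":-0.5,"spin":0},{"gripper":0.66,"tx":0,"ty":0,"tz":-0.9,"spin":0},{"gripper":0.66,"tx":0,"ty":0,"tz":-0.9,"spin":0},{"gripper":0.66,"tx":0,"ty":0,"tz":-0.6,"spin":0}]}}

```text
time_s: 44.02
position: [0.4774, 0.1086, 0.18]
tcp_rot: [[0.998, 0.058, 0.003], [0.058, -0.998, 0.0], [0.003, 0.0, -1.0]]
force: [0.4, 0.4, 0.0]
opening: 0.0578
grasp_force: 0.0
```

{"name": "play_rows", "arguments": {"moves": [{"gripper":0.66,"tx":-0.6,"ty":0,"tz":-0.7,"spin":0},{"gripper":0.66,"tx":-0.4,"ty":0,"tz":-0.7,"spin":0},{"gripper":0.66,"tx":0,"ty":0,"tz":0,"spin":0},{"gripper":0.66,"tx":0,"ty":0,"tz":0,"spin":0}]}}

```text
time_s: 44.52
position: [0.4269, 0.1056, 0.2473]
tcp_rot: [[0.998, 0.058, 0.0], [0.058, -0.998, -0.0], [0.0, 0.0, -1.0]]
force: [0.6, -0.2, -0.4]
opening: 0.0578
grasp_force: 0.0
```

```bash
python3 -c "
from h import *
cp=arm.camera_params('wrist');I=arm.capture('wrist')[:,:,::-1]
T=top(cp,I,.02,.4,.66,.03,.3,.5);S=arm.capture('scene')[:,:,::-1];cv2.imwrite('pics/scene13.png',S)
S=cv2.resize(S[130:290,270:430],(520,520));cv2.imwrite('pics/w13.png',np.hstack([cv2.resize(T,(270,520))[:, :],S]))
cv2.imwrite('pics/w13.png',cv2.resize(np.hstack([cv2.resize(T,(520,520)),S]),(800,400)))
th=1.75;hx=.120-.255*np.cos(th)+.039*np.sin(th);hz=.048+.255*np.sin(th)+.039*np.cos(th);print(case(hx,0),hz)
go(.7302,.1822,.336,3.3,18)
"
```

```text
(np.float64(0.726797166854844), np.float64(0.18041191694151482)) 0.2919648202825237
now 44.625 [0.4266 0.1055 0.2466] h -86.66 F [-0.3 -0.9  1.2] op 0.058 gf 0.0 tilt [-0.002 -0.   ]
[[0.34, -0.07, -0.1, -1.0], [0.35, -0.04, -0.1, -1.0], [0.35, -0.01, -0.1, -1.0], [0.35, 0.03, -0.1, -1.0], [0.34, 0.06, -0.1, -1.0], [0.34, 0.09, -0.1, -1.0], [0.33, 0.11, -0.1, -1.0], [0.32, 0.14, -0.1, -1.0], [0.3, 0.17, -0.1, -1.0], [0.29, 0.2, -0.1, -1.0], [0.27, 0.22, -0.1, -1.0], [0.25, 0.24, -0.1, -1.0], [0.23, 0.26, -0.1, -1.0], [0.2, 0.28, -0.1, -1.0], [0.18, 0.3, -0.1, -1.0], [0.15, 0.31, -0.1, -1.0], [0.12, 0.33, -0.1, -1.0], [0.1, 0.33, -0.1, -1.0]]
```

View pics/w13.png

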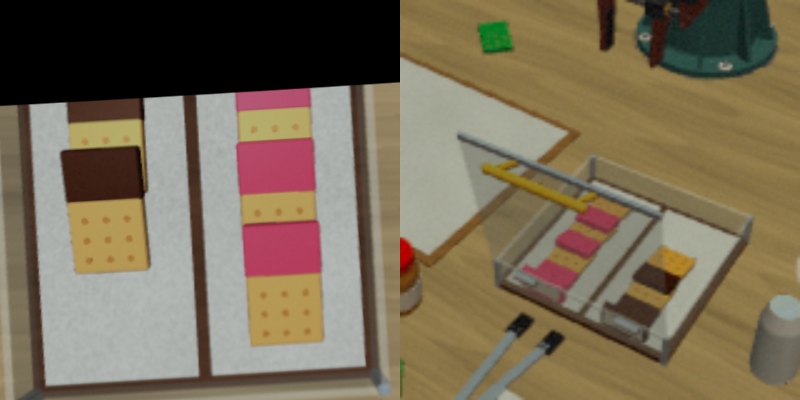

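All five biscuits are shingled correctly: pink edges at rows 140 and 222 are about 53 mm apart, the dips point to the tags, and the cover stands open. Now back above the handle to close it.

{"name": "play_rows", "arguments": {"moves": [{"gripper":0.66,"tx":0.34,"ty":-0.07,"tz":-0.3,"spin":-1},{"gripper":0.66,"tx":0.35,"ty":-0.04,"tz":-0.3,"spin":-1},{"gripper":0.66,"tx":0.35,"ty":-0.01,"tz":-0.3,"spin":-1},{"gripper":0.66,"tx":0.35,"ty":0.03,"tz":-0.3,"spin":-1},{"gripper":0.66,"tx":0.34,"ty":0.06,"tz":-0.3,"spin":-1},{"gripper":0.66,"tx":0.34,"ty":0.09,"tz":-0.3,"spin":-1},{"gripper":0.66,"tx":0.33,"ty":0.11,"tz":0,"spin":-1},{"gripper":0.66,"tx":0.32,"ty":0.14,"tz":0,"spin":-1},{"gripper":0.35,"tx":0.3,"ty":0.17,"tz":0,"spin":-1},{"gripper":0.35,"tx":0.29,"ty":0.2,"tz":0,"spin":-1},{"gripper":0.35,"tx":0.27,"ty":0.22,"tz":0,"spin":-1},{"gripper":0.35,"tx":0.25,"ty":0.24,"tz":0,"spin":-1}]}}

```text
time_s: 46.12
position: [0.6304, 0.1571, 0.3353]
tcp_rot: [[0.446, 0.895, -0.003], [0.895, -0.446, -0.001], [-0.002, -0.003, -1.0]]
force: [0.8, -0.6, 0.6]
opening: 0.0312
grasp_force: 0.0
```

{"name": "play_rows", "arguments": {"moves": [{"gripper":0.35,"tx":0.23,"ty":0.26,"tz":0,"spin":-1},{"gripper":0.35,"tx":0.2,"ty":0.28,"tz":0,"spin":-1},{"gripper":0.35,"tx":0.18,"ty":0.3,"tz":0,"spin":-1},{"gripper":0.35,"tx":0.15,"ty":0.31,"tz":0,"spin":-1},{"gripper":0.35,"tx":0.12,"ty":0.33,"tz":0,"spin":-1},{"gripper":0.35,"tx":0.1,"ty":0.33,"tz":0,"spin":-1},{"gripper":0.35,"tx":0,"ty":0,"tz":0,"spin":0},{"gripper":0.35,"tx":0,"ty":0,"tz":0,"spin":0}]}}

```text
time_s: 47.12
position: [0.7301, 0.1825, 0.3362]
tcp_rot: [[-0.057, 0.998, -0.002], [0.998, 0.057, -0.001], [-0.0, -0.002, -1.0]]
force: [-0.5, -0.6, -0.2]
opening: 0.0309
grasp_force: 0.0
```

```bash
python3 -c "
from h import *
from scipy.optimize import least_squares
go(.729,.1822,.276,3.3,1)
uv={}
for nm in('scene','side'):
    cp=arm.camera_params(nm);J=arm.capture(nm)[:,:,::-1];H=cv2.cvtColor(J,cv2.COLOR_BGR2HSV)
    c=proj(cp,[[.727,.1804,.292]])[0].astype(int);print(nm,c)
    m=np.zeros(H.shape[:2],np.uint8);m[c[1]-30:c[1]+30,c[0]-35:c[0]+35]=1
    m&=((H[:,:,0]>18)&(H[:,:,0]<30)&(H[:,:,1]>150)&(H[:,:,2]>80)).astype(np.uint8)
    q=np.argwhere(m)[:,::-1].astype(np.int32)
    if len(q)>10: print(len(q),q.mean(0),cv2.minAreaRect(q))
    for th in(1.70,1.75,1.8):
        hx=.120-.255*np.cos(th)+.039*np.sin(th);hz=.048+.255*np.sin(th)+.039*np.cos(th)
        print(th,proj(cp,[case(hx,0)+(hz,),case(hx,.055)+(hz,),case(hx,-.055)+(hz,)]).round(1).tolist())
"
```

```text
now 47.125 [0.7301 0.1825 0.3362] h 3.24 F [-0.5 -0.6 -0.2] op 0.0309 gf 0.0 tilt [-0.002 -0.001]
[[-0.01, -0.02, 1.2, -0.01]]
scene [323 203]
267 [328.38202247 206.22097378] ((330.1217041015625, 204.36679077148438), (56.97303009033203, 33.00676727294922), 49.53777313232422)
1.7 [[325.8, 199.8], [345.2, 207.7], [307.2, 192.2]]
1.75 [[323.1, 203.8], [342.5, 211.9], [304.5, 196.1]]
1.8 [[320.4, 208.0], [339.9, 216.2], [301.8, 200.2]]
side [348  89]
140 [347.98571429  91.26428571] ((346.6153564453125, 93.5769271850586), (33.282012939453125, 11.926054000854492), 33.6900634765625)
1.7 [[345.3, 89.8], [332.5, 81.2], [358.7, 98.7]]
1.75 [[348.6, 89.4], [335.8, 81.0], [361.9, 98.3]]
1.8 [[351.7, 89.3], [338.9, 80.9], [365.0, 98.1]]
```

The handle blobs agree with 1.75 rad. Descend and grip.

{"name": "play_rows", "arguments": {"moves": [{"gripper":0.35,"tx":0,"ty":-0.02,"tz":0.3,"spin":0},{"gripper":0.35,"tx":0,"ty":0,"tz":0.3,"spin":0},{"gripper":0.35,"tx":0,"ty":0,"tz":0.3,"spin":0},{"gripper":0.35,"tx":0,"ty":0,"tz":0.3,"spin":0},{"gripper":0,"tx":0,"ty":0,"tz":0,"spin":0},{"gripper":0,"tx":0,"ty":0,"tz":0,"spin":0},{"gripper":0,"tx":0,"ty":0,"tz":0,"spin":0},{"gripper":0,"tx":0,"ty":0,"tz":0,"spin":0}]}}

```text
time_s: 48.22
position: [0.73, 0.1827, 0.2783]
tcp_rot: [[-0.058, 0.998, 0.001], [0.998, 0.058, 0.0], [0.0, 0.001, -1.0]]
force: [0.6, -0.2, 0.1]
opening: 0.0102
grasp_force: 30.0
```

```bash
python3 -c "
import numpy as np
t=np.linspace(1.74,-.01,25);x=-255*np.cos(t)+39*np.sin(t);z=255*np.sin(t)+39*np.cos(t)
print(np.c_[t[1:],np.diff(x)/50,-np.diff(z)/50].round(2).tolist())"
```

```text
[[1.67, -0.36, -0.11], [1.59, -0.37, -0.08], [1.52, -0.37, -0.05], [1.45, -0.38, -0.02], [1.38, -0.38, 0.0], [1.3, -0.37, 0.03], [1.23, -0.37, 0.06], [1.16, -0.37, 0.08], [1.08, -0.36, 0.11], [1.01, -0.35, 0.14], [0.94, -0.34, 0.16], [0.86, -0.33, 0.19], [0.79, -0.31, 0.21], [0.72, -0.3, 0.23], [0.65, -0.28, 0.25], [0.57, -0.26, 0.27], [0.5, -0.24, 0.29], [0.43, -0.22, 0.31], [0.35, -0.19, 0.32], [0.28, -0.17, 0.34], [0.21, -0.15, 0.35], [0.14, -0.12, 0.36], [0.06, -0.09, 0.36], [-0.01, -0.07, 0.37]]
```

{"name": "play_rows", "arguments": {"moves": [{"gripper":0,"tx":0,"ty":-0.36,"tz":-0.11,"spin":0},{"gripper":0,"tx":0,"ty":-0.37,"tz":-0.08,"spin":0},{"gripper":0,"tx":0,"ty":-0.37,"tz":-0.05,"spin":0},{"gripper":0,"tx":0,"ty":-0.38,"tz":-0.02,"spin":0},{"gripper":0,"tx":0,"ty":-0.38,"tz":0,"spin":0},{"gripper":0,"tx":0,"ty":-0.37,"tz":0.03,"spin":0},{"gripper":0,"tx":0,"ty":-0.37,"tz":0.06,"spin":0},{"gripper":0,"tx":0,"ty":-0.37,"tz":0.08,"spin":0},{"gripper":0,"tx":0,"ty":0,"tz":0,"spin":0}]}}

```text
time_s: 49.35
position: [0.5807, 0.1741, 0.2847]
tcp_rot: [[-0.059, 0.998, 0.002], [0.998, 0.059, 0.0], [0.0, 0.002, -1.0]]
force: [-4.1, 0.6, 9.8]
opening: 0.0102
grasp_force: 30.0
```

{"name": "play_rows", "arguments": {"moves": [{"gripper":0,"tx":0,"ty":-0.36,"tz":0.11,"spin":0},{"gripper":0,"tx":0,"ty":-0.35,"tz":0.14,"spin":0},{"gripper":0,"tx":0,"ty":-0.34,"tz":0.16,"spin":0},{"gripper":0,"tx":0,"ty":-0.33,"tz":0.19,"spin":0},{"gripper":0,"tx":0,"ty":-0.31,"tz":0.21,"spin":0},{"gripper":0,"tx":0,"ty":-0.3,"tz":0.23,"spin":0},{"gripper":0,"tx":0,"ty":-0.28,"tz":0.25,"spin":0},{"gripper":0,"tx":0,"ty":-0.26,"tz":0.27,"spin":0},{"gripper":0,"tx":0,"ty":-0.24,"tz":0.29,"spin":0},{"gripper":0,"tx":0,"ty":0,"tz":0,"spin":0}]}}

```text
time_s: 50.6
position: [0.4393, 0.1659, 0.189]
tcp_rot: [[-0.058, 0.998, -0.006], [0.998, 0.058, -0.0], [0.0, -0.006, -1.0]]
force: [-7.6, 0.2, 4.3]
opening: 0.0106
grasp_force: 30.0
```

{"name": "play_rows", "arguments": {"moves": [{"gripper":0,"tx":0,"ty":-0.22,"tz":0.31,"spin":0},{"gripper":0,"tx":0,"ty":-0.19,"tz":0.32,"spin":0},{"gripper":0,"tx":0,"ty":-0.17,"tz":0.34,"spin":0},{"gripper":0,"tx":0,"ty":-0.15,"tz":0.35,"spin":0},{"gripper":0,"tx":0,"ty":-0.12,"tz":0.36,"spin":0},{"gripper":0,"tx":0,"ty":-0.09,"tz":0.36,"spin":0},{"gripper":0,"tx":0,"ty":-0.02,"tz":0.15,"spin":0},{"gripper":0,"tx":0,"ty":0,"tz":0,"spin":0}]}}

```text
time_s: 51.6
position: [0.3902, 0.1629, 0.079]
tcp_rot: [[-0.058, 0.998, -0.009], [0.998, 0.058, -0.001], [-0.0, -0.009, -1.0]]
force: [-10.6, 3.4, -1.1]
opening: 0.0102
grasp_force: 30.0
```

{"name": "play_rows", "arguments": {"moves": [{"gripper":0,"tx":0,"ty":-0.05,"tz":0.08,"spin":0},{"gripper":0,"tx":0,"ty":-0.03,"tz":0.08,"spin":0},{"gripper":0,"tx":0,"ty":0,"tz":0.06,"spin":0},{"gripper":0,"tx":0,"ty":0,"tz":0,"spin":0}]}}

```text
time_s: 52.1
position: [0.3884, 0.1629, 0.0688]
tcp_rot: [[-0.058, 0.998, -0.005], [0.998, 0.058, -0.0], [-0.0, -0.005, -1.0]]
force: [-6.4, 2.9, -1.7]
opening: 0.0103
grasp_force: 30.0
```

{"name": "play_rows", "arguments": {"moves": [{"gripper":0,"tx":0,"ty":0,"tz":0.06,"spin":0},{"gripper":0,"tx":0,"ty":0,"tz":0,"spin":0},{"gripper":0,"tx":0,"ty":0,"tz":0.06,"spin":0},{"gripper":0,"tx":0,"ty":0,"tz":0,"spin":0}]}}

```text
time_s: 52.6
position: [0.3883, 0.1628, 0.0649]
tcp_rot: [[-0.058, 0.998, -0.005], [0.998, 0.058, -0.0], [-0.0, -0.005, -1.0]]
force: [-13.9, 0.4, 33.9]
opening: 0.0098
grasp_force: 30.0
```

```bash
python3 -c "
from h import *
s=arm.get_state();print(s['force'],s['position'])
for nm in('scene','side'):
    cp=arm.camera_params(nm);J=arm.capture(nm)[:,:,::-1];cv2.imwrite(f'pics/{nm}14.png',J);H=cv2.cvtColor(J,cv2.COLOR_BGR2HSV)
    c=proj(cp,[[.3886,.161,.087]])[0].astype(int)
    m=np.zeros(H.shape[:2],np.uint8);m[c[1]-20:c[1]+20,c[0]-30:c[0]+30]=1
    m&=((H[:,:,0]>18)&(H[:,:,0]<30)&(H[:,:,1]>150)&(H[:,:,2]>80)).astype(np.uint8)
    q=np.argwhere(m)[:,::-1];print(nm,len(q),q[q[:,0].argmin()],q[q[:,0].argmax()])
    for th in(0,.04,.08):
        hx=.120-.255*np.cos(th)+.039*np.sin(th);hz=.048+.255*np.sin(th)+.039*np.cos(th)
        print(th,proj(cp,[case(hx,.055)+(hz,),case(hx,-.055)+(hz,)]).round(1).tolist())
"
```

```text
[-13.93363686   0.42548084  33.88495486] [0.38830348 0.16276671 0.0648825 ]
scene 119 [363 198] [397 197]
0 [[395.2, 197.5], [365.2, 186.3]]
0.04 [[395.3, 195.4], [365.1, 184.3]]
0.08 [[395.3, 193.4], [364.9, 182.3]]
side 70 [244 184] [270 209]
0 [[242.6, 184.2], [264.7, 206.2]]
0.04 [[242.7, 181.4], [264.9, 203.3]]
0.08 [[243.0, 178.4], [265.3, 200.3]]
```

The handle ends match the shut angle (scene (397,197), side (244,184)) and the reaction is 34 N, so the cover is shut on the rim. Ease off, release and retreat upward.

{"name": "play_rows", "arguments": {"moves": [{"gripper":0,"tx":0,"ty":0,"tz":-0.05,"spin":0},{"gripper":0.35,"tx":0,"ty":0,"tz":0,"spin":0},{"gripper":0.35,"tx":0,"ty":0,"tz":0,"spin":0},{"gripper":0.35,"tx":0,"ty":0,"tz":0,"spin":0},{"gripper":0.35,"tx":0,"ty":0,"tz":-0.3,"spin":0},{"gripper":0.35,"tx":0,"ty":0,"tz":-0.6,"spin":0},{"gripper":0.35,"tx":0,"ty":0,"tz":-0.8,"spin":0},{"gripper":0.35,"tx":0,"ty":0,"tz":-0.8,"spin":0},{"gripper":0.35,"tx":0,"ty":0,"tz":0,"spin":0}]}}

```text
time_s: 53.82
position: [0.394, 0.1635, 0.1934]
tcp_rot: [[-0.058, 0.998, 0.007], [0.998, 0.058, 0.001], [0.001, 0.007, -1.0]]
force: [0.4, 0.0, -0.6]
opening: 0.0309
grasp_force: 0.0
```

```bash
python3 -c "
from h import *
s=arm.get_state();print(s['force'],s['position'])
for nm in('scene','side'):
    cp=arm.camera_params(nm);J=arm.capture(nm)[:,:,::-1];cv2.imwrite(f'pics/{nm}15.png',J);H=cv2.cvtColor(J,cv2.COLOR_BGR2HSV)
    c=proj(cp,[[.3886,.161,.087]])[0].astype(int)
    m=np.zeros(H.shape[:2],np.uint8);m[c[1]-20:c[1]+20,c[0]-30:c[0]+30]=1
    m&=((H[:,:,0]>18)&(H[:,:,0]<30)&(H[:,:,1]>150)&(H[:,:,2]>80)).astype(np.uint8)
    q=np.argwhere(m)[:,::-1];print(nm,len(q),q[q[:,0].argmin()],q[q[:,0].argmax()])
cp=arm.camera_params('wrist');J=arm.capture('wrist')[:,:,::-1];H=cv2.cvtColor(top(cp,J,.02,.4,.65,.04,.3,1),cv2.COLOR_BGR2HSV)
# dark and pink blobs in the case
for t,m in(('pink',(H[:,:,0]>160)&(H[:,:,1]>90)),('dark',H[:,:,2]<90),('gold',(H[:,:,0]>12)&(H[:,:,0]<30)&(H[:,:,1]>85)&(H[:,:,2]>120))):
    k,l,st,ce=cv2.connectedComponentsWithStats(m.astype(np.uint8))
    print(t,[(int(a[4]),(.65-b[1]/1e3).__round__(3),(.3-b[0]/1e3).__round__(3)) for a,b in zip(st[1:],ce[1:]) if a[4]>300])
"
```

```text
[ 0.41135351  0.00224462 -0.58319629] [0.39398261 0.16351613 0.19343266]
scene 179 [363 198] [397 196]
side 94 [242 184] [270 209]
pink []
dark [(1033, np.float64(0.626), np.float64(0.232)), (1781, np.float64(0.447), np.float64(0.065))]
gold [(381, np.float64(0.567), np.float64(0.298)), (1287, np.float64(0.455), np.float64(0.295)), (575, np.float64(0.408), np.float64(0.071)), (440, np.float64(0.403), np.float64(0.135))]
```

```bash
python3 -c "
from h import *
for nm in('side','scene'):
    cp=arm.camera_params(nm);J=cv2.imread(f'pics/{nm}15.png');H=cv2.cvtColor(top(cp,J,.022,.4,.65,.04,.3,1),cv2.COLOR_BGR2HSV)
    for t,m in(('pink',((H[:,:,0]>160)|(H[:,:,0]<5))&(H[:,:,1]>50)&(H[:,:,2]>110)),('dark',H[:,:,2]<95),('gold',(H[:,:,0]>12)&(H[:,:,0]<30)&(H[:,:,1]>70)&(H[:,:,2]>120))):
        k,l,st,ce=cv2.connectedComponentsWithStats(m.astype(np.uint8))
        print(nm,t,[(int(a[4]),int(a[2]),int(a[3]),float(.65-b[1]/1e3).__round__(3),float(.3-b[0]/1e3).__round__(3)) for a,b in zip(st[1:],ce[1:]) if a[4]>250])
"
```

```text
side pink [(3562, 82, 64, 0.618, 0.115), (1700, 58, 34, 0.553, 0.118), (1710, 60, 33, 0.5, 0.114)]
side dark [(1319, 28, 197, 0.58, 0.046), (712, 124, 21, 0.406, 0.079)]
side gold [(1821, 59, 77, 0.549, 0.107), (4195, 62, 105, 0.525, 0.222), (2583, 61, 53, 0.457, 0.105), (1883, 148, 28, 0.417, 0.221)]
scene pink [(2047, 76, 54, 0.609, 0.117), (1759, 55, 37, 0.544, 0.11), (1754, 56, 37, 0.491, 0.106)]
scene dark [(5580, 257, 250, 0.589, 0.241)]
scene gold [(1340, 53, 43, 0.574, 0.118), (1327, 52, 42, 0.569, 0.231), (1006, 16, 144, 0.456, 0.296), (896, 53, 37, 0.516, 0.114), (1936, 53, 41, 0.503, 0.226), (1846, 54, 39, 0.455, 0.109)]
```

The rows are unchanged under the shut cover, with pink dips 53 mm apart and the cocoa row in place. Handing in.

```bash
python3 -c "
from station import arm
print(arm.sign_off())"
```

```text
the job is handed in; nothing more can be done
None
```

I laid all five biscuits (two cocoa, three pink) in overlapping rows in their tagged lanes, shut the cover fully, and handed the job in at about 54 s of the 210 s limit; sign-off returned no verdict.

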